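# Load the solder reel on its stand and lock the bayonet collar

## Robot

A 6-joint arm with a two-finger parallel gripper is mounted at the origin on a cart in front of the work surface, level with it; the furniture and walls round the work are solid. World frame = base frame: x ahead of the robot, y to its left, z up, the work surface at z = 0. Lengths are in m, angles in rad, forces in N, time in s.
With the tool pointing down it reaches from about 0.425 to 0.95 m from the base axis. Payload 3.5 kg.
Tool frame: the origin (TCP) lies at the very end of the fingers, on their centre line; the grasp point (between the pads) lies 19 mm behind it; z points along the fingers, y is the line along which they close (so a half turn about z gives the same grasp; the last joint's range is limited). The gripper opens to 85 mm and grips with 20 to 120 N. Pads are 22 mm wide; open, the fingers measure 114 mm over their backs; the gripper's body (76 mm by 85 mm) begins 54 mm behind the grasp point. The pads swing forward as they close: fully open they stand 13 mm farther back than shut.
Start: joints at [1.009, 0.286, 1.577, -0, 1.279, -0.15], TCP at [0.27, 0.619, 0.231] pointing down, gripper open.
Joint ranges: [-2.77, 2.77], [-0.9, 2.22], [0.21, 2.48], [-1.53, 4.67], [0.24, 2.81], [-2.84, 2.84]. Speed limits (rad/s): [2.79, 2.79, 3.14, 3.14, 3.14, 3.14].

## Interface

Orientations are given as a rotation vector (axis times angle).
In Python, from bench import get_state, read_camera, job_done gives the robot as it stands.
- The arm moves only by the tool drive_tool, never from a script. Its argument "plan" is a list of rows, each an object with "offset": the shift along the tool's x, y, z each as a share of 1 m, from -1 to 1, a list of three; "delta_rot": the turn, a rotation vector about the tool's x, y, z each as a share of 180 degrees, from -1 to 1, a list of three. A call has 1 to 12 rows; each row is the pose to reach, as a shift and turn from the pose commanded when the call began, along the tool's axes at that moment, turning the shorter way round; what a row does not reach only later rows make up. A row lasts 1/12 s, in which the tool goes at most 41.7 mm and 7.16 degrees, less where a joint would pass 70% of its speed; a pose out of reach is approached as far as the arm can. A call with a number of a shift or a turn outside -1 to 1 is refused whole. A call with a gripper value outside its range is refused whole. "gripper" is the closure, from 0 (fully open) to 1 (shut), set as the call begins (left out, the last holds). The fingers move at their own pace and stop on an object; "squeeze" is the grip in N (left out, the last holds). Time passes only in rows, so rows that repeat a pose let the fingers close. It gives the time, the measured TCP pose, the force, the opening and the grip force at its end, in the units of the state.
- get_state(): the state, without advancing time (a new reading comes with each control period).
- read_camera(name): name is "scene" or "top" or "wrist"; returns a dict with "image" (420x560x3 uint8, red, green, blue), "range_z" (420x560 float32, m along the optical axis (not along the pixel's ray), 0 where there is no reading), "fx", "fy", "cx", "cy" (pixels), "k1" (the pictures are not rectified: a ray, as slopes to the right and down, at radius r is drawn at 1 + k1 r^2 times it, then the intrinsics apply), "eye" and "attitude" of the camera in the world. Camera axes: x right, y down, z forward; pixel columns grow to the right and rows downward; lengths in m; the calibration is good to about 2 mm. A picture is of the moment at which its call begins.
- job_done(): hands the job in; it is judged then, once.
The state is a dict: "t": time; "joint_pos": joint angles; "joint_velocities": joint speeds; "joint_torque": joint torques, N m; "eef_pos": TCP position; "orientation": TCP orientation; "wrist_force": force on the tool from outside, world axes, zero at the start; "ft_torque": the same for the moment, N m; "gripper_width": finger opening in m; "grasp_force": force on a finger pad.
Only numpy, scipy, OpenCV 4.12 (cv2) and the standard library are available. Lean on these libraries where they do the work, as an engineer would, in place of code of your own. Each camera call takes 0.05 s, during which the arm holds its last target. There are 200 camera calls.

## Task

Put the new reel of solder on the reel stand's spindle, flat on the brake plate, then fit the metal collar over the spindle on top of the reel. Feel for the cross pin with the collar's slots, press the collar down against the brake spring, turn it clockwise (seen from above) to its stop and let it rise so that the pin sits in the collar's seats and the reel stays clamped. Leave the other things on the bench where they lie.

Things in the scene. Friction and masses are not known exactly. Their poses are not given: they have to be found in the camera images.
- stand: Grey cast reel stand, fixed to the bench: drop-shaped foot 14 mm high, 44 mm radius about the spindle, narrower towards +x. Origin: on the spindle's axis at bench level, z up. Upright steel spindle, 22 mm diameter up to 56 mm above the origin, tapering there to a neck of 12 mm diameter from 60 mm up.
- neck_top (a point): Centre of the top of the spindle's neck, 100 mm above the bench; the neck's last 7 mm narrow from 12 to 7 mm diameter.
- pin_mid (a point): Centre of the cross pin, 82.5 mm above the bench on the spindle's axis. The pin is 5 mm thick, 22 mm long, and runs level right through the neck (underside at 80 mm, top at 85 mm). The spindle is clamped at any angle: the pin's direction is NOT given by this point's axes; it must be seen or felt (it repeats after half a turn).
- guide_eye (a point): Centre of the wire guide's eye, 58 mm above the bench and 92 mm along the stand's +x from the spindle; rod and eye reach up to 70 mm. Keep the fingers clear of it.
- brake (a joint): Brake plate, a sprung disc of 50 mm diameter round the spindle, top face 36 mm above the bench at 0 (fully up); grows as it is pressed down (m), at most 0.011. The spring pushes up with 5.6 N at 0 and 0.7 N more per mm. Reel and collar locked on: about 0.005; to turn the collar it must be pressed beyond 0.008.
- reel: Reel of solder wire standing on a flange: two 58 mm diameter black flanges 4 mm thick, winding 48 mm diameter, 40 mm high, about 0.25 kg. Bore 25 mm right through: it passes over the cross pin and fits the 22 mm part of the spindle. Origin: centre of its underside, z along its axis. Either end may be up.
- collar: Bare steel bayonet collar, right way up: 20 mm high, knurled, 44 mm diameter, two flats 36 mm apart facing its own +y and -y (grip there), about 0.09 kg. Origin: centre of its underside, z up. Bore 14 mm with two slots 8 mm wide along its own +x and -x, reaching 12.5 mm from the axis, through which the cross pin passes. The web round the bore is 12 mm thick inside the rim.
- collar_seat (a point): Floor of one of the collar's two facing seats for the pin: 3 mm deep in the web's upper face, 9 mm above the underside, 75 degrees anticlockwise of the slots seen from above. Behind each seat a lug is the stop. With the pin through the slots and the web pressed below it, turning the collar 75 degrees clockwise brings the seats under the pin.
- torch: Dark grey pocket torch, 29 x 132 x 29 mm, lying on the bench; to be left alone.
- parts_dish: Round metal parts dish, 95 mm diameter, 23 mm high; to be left alone.
- tweezers_black: Black tweezers, 13 x 128 x 9 mm, lying on the bench; to be left alone.
- cylinder_small: Brass-coloured lock cylinder, 38 x 70 x 17 mm, lying on the bench; to be left alone.

How it is judged:
By the outcome, as a careful person would: the job done as asked, in the order asked, and still so for the second after the job is handed in, with the robot touching nothing.
It also fails if it takes over 72 s, if anything falls off the work surface, if the arm or the gripper's body presses on something with over 40 N, if the wrist force passes 120 N, or if a joint passes its speed limit or range.

## Working session

There is one attempt and no reset: what is moved stays moved. The work goes in short steps, Python scripts to look and compute and a tool call to move; the robot and the scene stay as the last step left them, time stands still between calls to the robot, and variables do not carry over. Pictures are saved under pics/ and viewed, at most 10 in all, crops included, and the job is handed in when it is done.

Besides the shell and the picture viewer there is one more tool, called after "Call:" by a JSON object that holds its "name" and its "arguments", one argument or row to a line. drive_tool: Moves the arm, as the interface text tells. Shift numbers are shares of 1 m and turn numbers shares of 180 degrees, none past 1 either way. Its arguments: {"type":"object","properties":{"plan":{"type":"array","items":{"type":"object","properties":{"offset":{"type":"array","items":{"type":"number"}},"delta_rot":{"type":"array","items":{"type":"number"}}}}},"gripper":{"type":"number"},"squeeze":{"type":"number"}},"required":["plan"]}

```bash
mkdir -p pics; ls
cat > h.py <<'E'
import numpy as np, cv2
from scipy.spatial.transform import Rotation as R
from bench import get_state, read_camera, job_done
def cap(n,f=None):
    c=read_camera(n)
    if f: cv2.imwrite('pics/'+f,c['image'][:,:,::-1])
    return c
def Rc(a):
    a=np.array(a,float); return a if a.shape==(3,3) else (R.from_rotvec(a).as_matrix() if a.size==3 else R.from_quat(a).as_matrix())
def world(c,u=None,v=None):
    "world points for pixels (default all) using depth"
    if u is None: v,u=np.mgrid[0:420,0:560]
    u=np.asarray(u);v=np.asarray(v)
    x=(u-c['cx'])/c['fx'];y=(v-c['cy'])/c['fy'];X,Y=x,y
    for _ in range(8):
        s=1+c['k1']*(X*X+Y*Y);X,Y=x/s,y/s
    z=c['range_z'][v.astype(int),u.astype(int)]
    p=np.stack([X*z,Y*z,z],-1)
    return p@Rc(c['attitude']).T+np.array(c['eye'])
E
python3 - <<'E'
from h import *
import pickle
s=get_state();print(s)
for n in('scene','top'):
    c=cap(n,n+'0.png');pickle.dump(c,open(n+'.pkl','wb'));print({k:c[k] for k in c if k not in('image','range_z')})
    P=world(c);print(np.nanpercentile(P[...,2],[1,25,50,75,99]))
    cv2.imwrite('pics/%s0.png'%n,cv2.resize(c['image'][:,:,::-1],(800,600)))
E
```

```text
pics
{'t': 0.0, 'joint_pos': array([ 1.00899346e+00,  2.87151798e-01,  1.57816519e+00,  2.40537195e-05,
        1.27860193e+00, -1.50023595e-01]), 'joint_velocities': array([ 0.00022627, -0.00020395, -0.00020791,  0.00078545,  0.00044347,
        0.00064248]), 'joint_torque': array([-8.08984896e-05, -4.05990958e+01, -2.92619240e+01, -9.75078228e-05,
        5.88705720e-03, -1.53202016e-06]), 'eef_pos': array([0.26979359, 0.61802717, 0.22996282]), 'orientation': array([-0.64210138, -3.074422  ,  0.00341157]), 'wrist_force': array([-0.999472  ,  0.74021214,  0.39468284]), 'ft_torque': array([ 0.04429572, -0.07772409,  0.01190701]), 'grasp_force': 0.0, 'gripper_width': 0.08538045989139705}
{'fx': 412.7513292578006, 'fy': 412.7513292578006, 'cx': 275.10708009488235, 'cy': 206.85710085990888, 'k1': 0.015715518570327717, 'eye': array([-0.05586853, -0.34760254,  0.75113575]), 'attitude': array([-2.08166138,  1.27360925, -0.51489893])}
[-0.67706681 -0.00129347  0.00236305  0.23662529  0.44596756]
{'fx': 417.7446213523997, 'fy': 417.7446213523997, 'cx': 283.3686258009882, 'cy': 207.793399877432, 'k1': -0.1118424129789586, 'eye': array([ 0.30328944, -0.06505847,  1.12783691]), 'attitude': array([-2.20285827,  2.00222967, -0.20678185])}
[-0.78862748 -0.00141844  0.00213287  0.26531514  0.67701168]
```

View pics/top0.png

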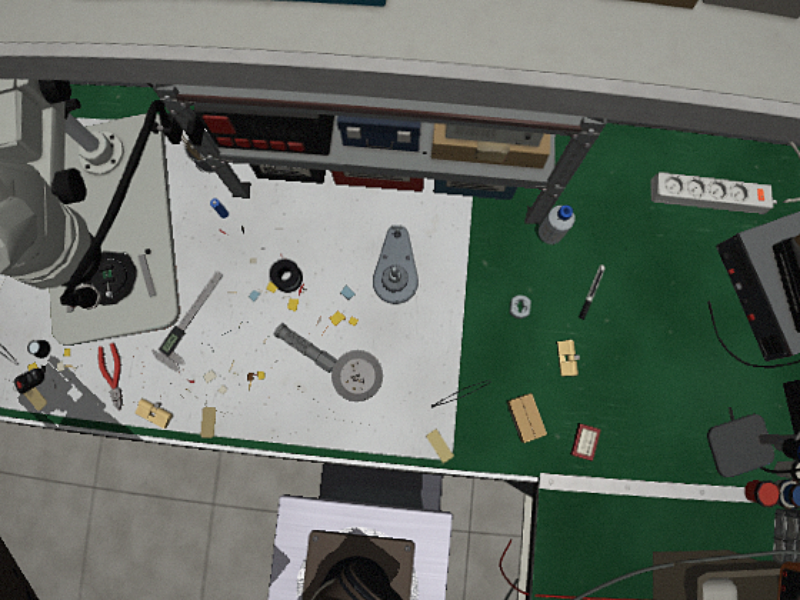

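View pics/scene0.png

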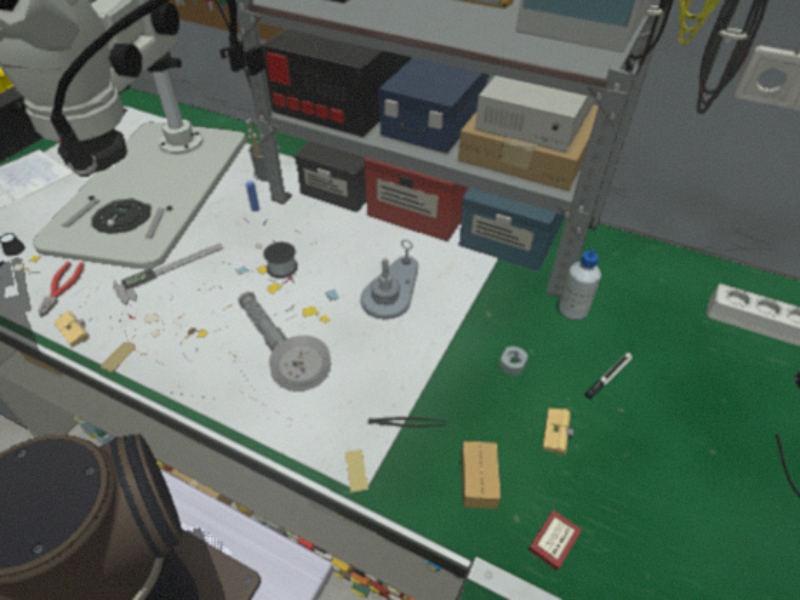

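The top view shows the reel at about (286,275), the stand at (394,280) with its foot pointing up, and the collar at (521,306), all in 800x600 pixels. A shelf stands behind them.

Run:
```python
from h import *
import pickle
for n,pts in(('top',dict(reel=(286,275),stand=(394,280),collar=(521,306))),('scene',dict(reel=(281,260),stand=(386,285),collar=(514,360)))):
    c=pickle.load(open(n+'.pkl','rb'));P=world(c)
    for k,(u,v) in pts.items():
        u=int(u*.7);v=int(v*.7);Q=P[v-28:v+28,u-28:u+28].reshape(-1,3);
        t=world(c,u,v); Q=Q[np.hypot(*(Q[:,:2]-t[:2]).T)<.06]
        for lo,hi in((.01,.02),(.03,.06),(.06,.12)) if k=='stand' else ((.012,.028),(.03,.05)):
            S=Q[(Q[:,2]>lo)&(Q[:,2]<hi)]
            if len(S)<4: continue
            xy=S[:,:2].astype(np.float32); (ce,r)=cv2.minEnclosingCircle(xy)
            print(n,k,lo,hi,len(S),'circ',np.round(ce,4),round(r,4),'zmed',np.median(S[:,2]).round(4),S[:,2].max().round(4))
c=pickle.load(open('top.pkl','rb'));P=world(c)
for u,v in((397,232),(520,200),(360,180),(440,185),(560,180),(430,170),(425,155),(330,175),(540,220),(245,190),(600,130)): print((u,v),world(c,int(u*.7),int(v*.7)).round(3))
I=c['image']
def crop(u,v,w=24):
    u=int(u*.7);v=int(v*.7);return cv2.resize(I[v-w:v+w,u-w:u+w,::-1],(400,400),interpolation=cv2.INTER_CUBIC)
cv2.imwrite('pics/crop1.png',np.hstack([crop(394,275),crop(521,306)]))
```

```text
top reel 0.012 0.028 27 circ [0.5551 0.1892] 0.0204 zmed 0.0188 0.0279
top reel 0.03 0.05 302 circ [0.5584 0.1943] 0.0295 zmed 0.0401 0.0455
top stand 0.01 0.02 585 circ [ 0.5751 -0.0141] 0.0486 zmed 0.0146 0.0197
top stand 0.03 0.06 214 circ [ 0.5711 -0.0158] 0.0251 zmed 0.0371 0.0599
top stand 0.06 0.12 45 circ [ 0.5709 -0.0164] 0.0108 zmed 0.0859 0.1031
top collar 0.012 0.028 131 circ [ 0.5438 -0.2585] 0.022 zmed 0.0164 0.0216
scene reel 0.012 0.028 100 circ [0.5565 0.192 ] 0.0243 zmed 0.0211 0.028
scene reel 0.03 0.05 266 circ [0.5581 0.1946] 0.0309 zmed 0.0395 0.0437
scene stand 0.01 0.02 557 circ [ 0.5756 -0.0184] 0.0498 zmed 0.0144 0.0197
scene stand 0.03 0.06 241 circ [ 0.5696 -0.0137] 0.0259 zmed 0.037 0.0598
scene stand 0.06 0.12 78 circ [ 0.5694 -0.0157] 0.0094 zmed 0.0814 0.1019
scene collar 0.012 0.028 184 circ [ 0.5431 -0.2586] 0.0228 zmed 0.016 0.0198
(397, 232) [ 0.661 -0.009  0.033]
(520, 200) [ 0.764 -0.25  -0.002]
(360, 180) [0.758 0.073 0.047]
(440, 185) [ 0.758 -0.086  0.052]
(560, 180) [ 0.716 -0.278  0.223]
(430, 170) [ 0.722 -0.064  0.202]
(425, 155) [ 0.747 -0.052  0.202]
(330, 175) [0.781 0.141 0.   ]
(540, 220) [ 0.716 -0.288  0.021]
(245, 190) [0.716 0.295 0.042]
(600, 130) [ 0.715 -0.29   0.395]
```

View pics/crop1.png

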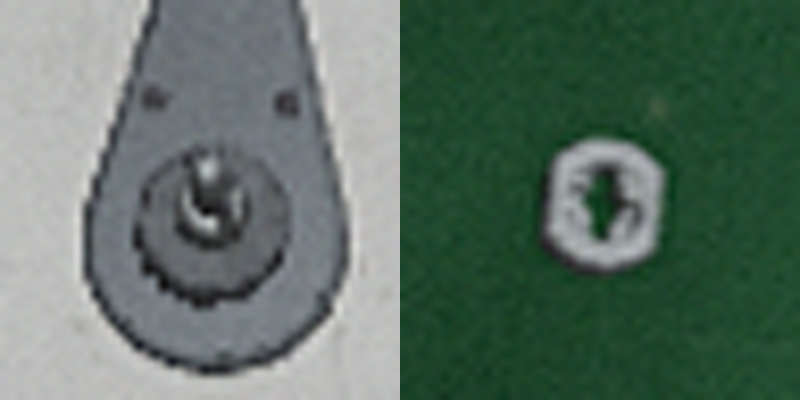

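The left crop shows the spindle on the foot, with the pin not resolved. The right crop shows the collar, its slots roughly along image vertical, which is world x. I'll check that the path to the reel is clear of the microscope.

Run:
```python
from h import *
import pickle
for n in('top','scene'):
    c=pickle.load(open(n+'.pkl','rb'));P=world(c).reshape(-1,3);P=P[c['range_z'].ravel()>0]
    for y0 in np.arange(-.4,.8,.1):
        S=P[(P[:,1]>y0)&(P[:,1]<y0+.1)&(P[:,2]>.12)&(P[:,2]<.7)&(P[:,0]>.15)&(P[:,0]<.9)]
        if len(S)>5: print(n,round(y0,2),len(S),'xmin',S[:,0].min().round(3),'zmin/max',S[:,2].min().round(2),S[:,2].max().round(2), 'front z',S[S[:,0]<S[:,0].min()+.03,2].mean().round(2))
```

```text
top -0.4 6514 xmin 0.592 zmin/max 0.12 0.7 front z 0.67
top -0.3 8959 xmin 0.592 zmin/max 0.12 0.69 front z 0.67
top -0.2 8581 xmin 0.592 zmin/max 0.17 0.68 front z 0.67
top -0.1 8055 xmin 0.592 zmin/max 0.17 0.69 front z 0.67
top -0.0 7366 xmin 0.592 zmin/max 0.17 0.68 front z 0.67
top 0.1 6990 xmin 0.592 zmin/max 0.17 0.68 front z 0.67
top 0.2 6566 xmin 0.592 zmin/max 0.12 0.68 front z 0.66
top 0.3 3977 xmin 0.434 zmin/max 0.12 0.68 front z 0.4
top 0.4 4093 xmin 0.42 zmin/max 0.16 0.46 front z 0.31
top 0.5 3915 xmin 0.451 zmin/max 0.15 0.44 front z 0.28
top 0.6 295 xmin 0.635 zmin/max 0.12 0.36 front z 0.33
scene -0.4 77 xmin 0.686 zmin/max 0.12 0.14 front z 0.13
scene -0.3 7198 xmin 0.699 zmin/max 0.12 0.48 front z 0.29
scene -0.2 6583 xmin 0.71 zmin/max 0.12 0.47 front z 0.29
scene -0.1 5441 xmin 0.71 zmin/max 0.12 0.44 front z 0.3
scene -0.0 4724 xmin 0.709 zmin/max 0.12 0.4 front z 0.3
scene 0.1 4791 xmin 0.709 zmin/max 0.12 0.42 front z 0.29
scene 0.2 3577 xmin 0.688 zmin/max 0.12 0.4 front z 0.3
scene 0.3 2064 xmin 0.435 zmin/max 0.12 0.45 front z 0.39
scene 0.4 5582 xmin 0.418 zmin/max 0.12 0.46 front z 0.33
scene 0.5 4247 xmin 0.441 zmin/max 0.15 0.42 front z 0.32
scene 0.6 409 xmin 0.465 zmin/max 0.12 0.36 front z 0.25
```

Call:
{"name": "drive_tool", "arguments": {
  "plan": [
    {"offset":[-0.103,-0.237,0],"delta_rot":[0,0,0]},
    {"offset":[-0.103,-0.237,0],"delta_rot":[0,0,0]},
    {"offset":[-0.103,-0.237,0],"delta_rot":[0,0,0]},
    {"offset":[-0.103,-0.237,0],"delta_rot":[0,0,0]},
    {"offset":[-0.103,-0.237,0],"delta_rot":[0,0,0]},
    {"offset":[-0.103,-0.237,0],"delta_rot":[0,0,0]},
    {"offset":[-0.103,-0.237,0],"delta_rot":[0,0,0]},
    {"offset":[-0.317,-0.353,0],"delta_rot":[0,0,-0.06]},
    {"offset":[-0.317,-0.353,0],"delta_rot":[0,0,-0.131]},
    {"offset":[-0.317,-0.353,0],"delta_rot":[0,0,-0.131]},
    {"offset":[-0.317,-0.353,0],"delta_rot":[0,0,-0.131]},
    {"offset":[-0.317,-0.353,0],"delta_rot":[0,0,-0.131]}
  ],
  "gripper": 0,
  "squeeze": 60
}}

```text
t: 1.1
eef_pos: [0.3835, 0.2145, 0.2313]
orientation: [-0.007, 3.141, 0.001]
wrist_force: [1.0, 0.0, -1.1]
gripper_width: 0.0852
grasp_force: 0.0
```

Call:
{"name": "drive_tool", "arguments": {
  "plan": [
    {"offset":[-0.03,-0.015,0],"delta_rot":[0,0,0]},
    {"offset":[-0.165,-0.012,0.05],"delta_rot":[0,0,0]},
    {"offset":[-0.165,-0.012,0.05],"delta_rot":[0,0,0]},
    {"offset":[-0.165,-0.012,0.05],"delta_rot":[0,0,0]},
    {"offset":[-0.165,-0.012,0.05],"delta_rot":[0,0,0]},
    {"offset":[-0.165,-0.012,0.05],"delta_rot":[0,0,0]},
    {"offset":[-0.165,-0.012,0.05],"delta_rot":[0,0,0]}
  ]
}}

```text
t: 1.68
eef_pos: [0.5479, 0.2033, 0.1799]
orientation: [-0.001, -3.138, 0.0]
wrist_force: [0.5, -0.2, 0.6]
gripper_width: 0.0857
grasp_force: 0.0
```

```bash
cat >> h.py <<'E'
def topcirc(c,xy,z,tol,rad):
    P=world(c).reshape(-1,3);P=P[c['range_z'].ravel()>0]
    S=P[(abs(P[:,2]-z)<tol)&(np.hypot(P[:,0]-xy[0],P[:,1]-xy[1])<rad)]
    if len(S)<5: return None
    ce,r=cv2.minEnclosingCircle(S[:,:2].astype(np.float32));return np.round(ce,4),round(r,4),len(S),np.median(S[:,2]).round(4)
E
python3 - <<'E'
from h import *
s=get_state();print(s['t'],s['eef_pos'],s['orientation'],s['joint_pos'].round(3))
c=cap('wrist');cv2.imwrite('pics/w1.png',cv2.resize(c['image'][:,:,::-1],(800,600)))
print(c['eye'],c['attitude'],topcirc(c,(.558,.1945),.04,.008,.05))
E
```

```text
1.6833 [0.54791446 0.2032966  0.17988839] [-1.27822927e-03 -3.13842834e+00  4.82292743e-04] [ 0.182  0.138  1.848  0.     1.159 -1.388]
[0.48411103 0.20297868 0.32158366] [2.08557962 2.08328852 0.26766752] (array([0.559 , 0.1959]), 0.0292, 2900, np.float64(0.0383))
```

View pics/w1.png

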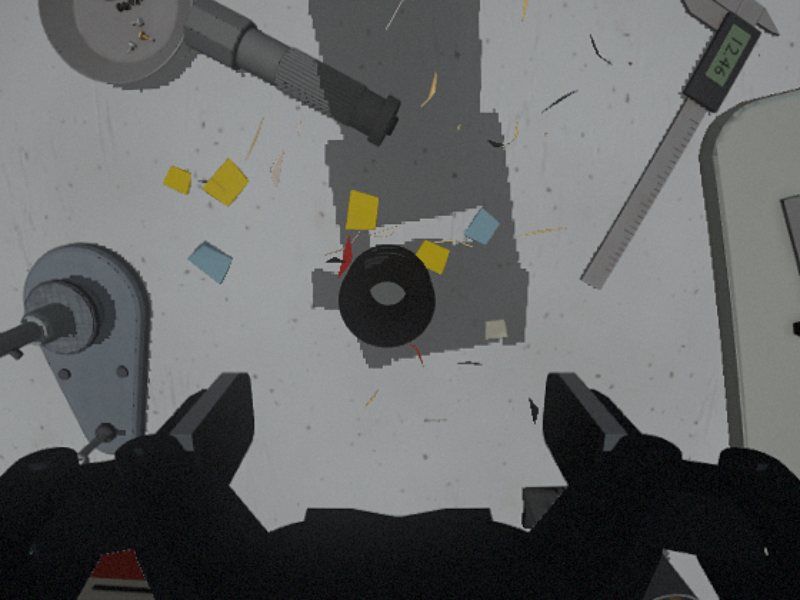

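The wrist view shows the reel standing at (387,295), with clear bench on both sides for the fingers. The stand is at the left.

Call:
{"name": "drive_tool", "arguments": {
  "plan": [
    {"offset":[-0.0105,-0.008,0.04],"delta_rot":[0,0,0]},
    {"offset":[-0.0105,-0.008,0.08],"delta_rot":[0,0,0]},
    {"offset":[-0.0105,-0.008,0.11],"delta_rot":[0,0,0]},
    {"offset":[-0.0105,-0.008,0.11],"delta_rot":[0,0,0]},
    {"offset":[-0.0105,-0.008,0.11],"delta_rot":[0,0,0]}
  ]
}}

```text
t: 2.15
eef_pos: [0.5565, 0.1956, 0.0708]
orientation: [0.001, -3.138, 0.001]
wrist_force: [0.7, -0.1, 1.1]
gripper_width: 0.0856
grasp_force: 0.0
```

Call:
{"name": "drive_tool", "arguments": {
  "plan": [
    {"offset":[-0.002,-0.0005,0.03],"delta_rot":[0,0,0]},
    {"offset":[-0.002,-0.0005,0.059],"delta_rot":[0,0,0]},
    {"offset":[-0.002,-0.0005,0.059],"delta_rot":[0,0,0]},
    {"offset":[-0.002,-0.0005,0.059],"delta_rot":[0,0,0]}
  ]
}}

```text
t: 2.48
eef_pos: [0.5607, 0.1953, 0.0141]
orientation: [-0.0, 3.141, 0.0]
wrist_force: [-0.0, -0.1, 1.0]
gripper_width: 0.0855
grasp_force: 0.0
```

Call:
{"name": "drive_tool", "arguments": {
  "plan": [
    {"offset":[0,0,0],"delta_rot":[0,0,0]},
    {"offset":[0,0,0],"delta_rot":[0,0,0]},
    {"offset":[0,0,0],"delta_rot":[0,0,0]},
    {"offset":[0,0,0],"delta_rot":[0,0,0]},
    {"offset":[0,0,0],"delta_rot":[0,0,0]},
    {"offset":[0,0,0],"delta_rot":[0,0,0]},
    {"offset":[0,0,0],"delta_rot":[0,0,0]},
    {"offset":[0,0,0],"delta_rot":[0,0,0]}
  ],
  "gripper": 1,
  "squeeze": 50
}}

```text
t: 3.15
eef_pos: [0.5628, 0.1956, 0.0164]
orientation: [0.0, 3.137, 0.002]
wrist_force: [-2.2, 0.3, 8.1]
gripper_width: 0.0556
grasp_force: 51.1
```

Run:
```python
from h import *
s=get_state();print(s['eef_pos'],s['orientation'],s['wrist_force'],s['ft_torque'],s['gripper_width'])
c=cap('wrist');print(topcirc(c,(.56,.1945),.04,.008,.034))
c2=cap('scene');print(topcirc(c2,(.56,.1945),.04,.008,.034))
s=get_state();print(s['eef_pos'],s['wrist_force'])
a=c['image'][160:400,120:440,::-1]; cv2.imwrite('pics/w2.png',cv2.resize(a,(800,600)))
```

```text
[0.5627892  0.19562168 0.01639094] [4.16970784e-04 3.13679231e+00 2.00738518e-03] [-2.17781057  0.31768706  8.11800945] [0.1013418  0.3849321  0.07540582] 0.05556903315725071
(array([0.5572, 0.1945]), 0.0336, 14740, np.float64(0.0383))
(array([0.5598, 0.1943]), 0.0336, 237, np.float64(0.0396))
[0.56277058 0.19562107 0.01638926] [-3.20960995  0.52570376  8.3098202 ]
```

View pics/w2.png

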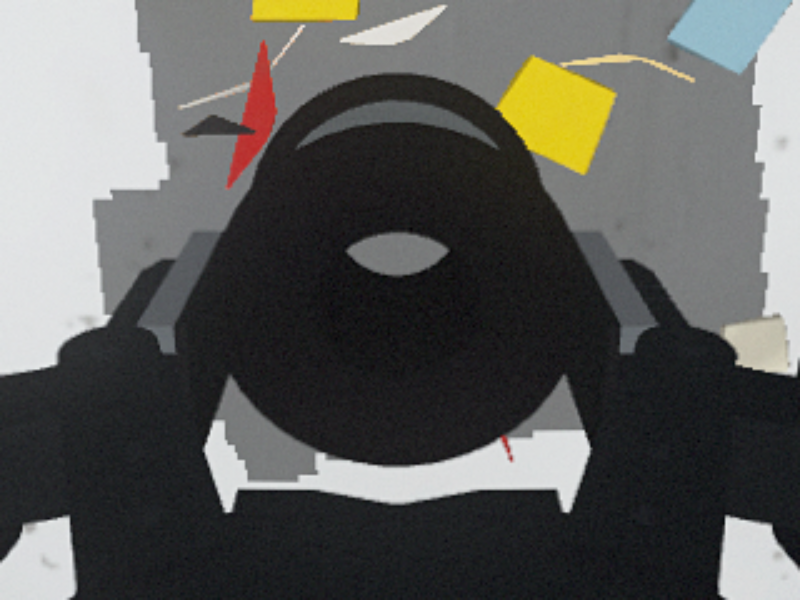

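The reel is gripped, centred between the pads. Next is the lift.

Call:
{"name": "drive_tool", "arguments": {
  "plan": [
    {"offset":[0,0,-0.03],"delta_rot":[0,0,0]},
    {"offset":[0,0,-0.07],"delta_rot":[0,0,0]},
    {"offset":[0,0,-0.11],"delta_rot":[0,0,0]},
    {"offset":[0,0,-0.135],"delta_rot":[0,0,0]},
    {"offset":[0,-0.03,-0.135],"delta_rot":[0,0,0]},
    {"offset":[0,-0.06,-0.135],"delta_rot":[0,0,0]},
    {"offset":[-0.005,-0.09,-0.135],"delta_rot":[0,0,0]},
    {"offset":[-0.005,-0.12,-0.135],"delta_rot":[0,0,0]},
    {"offset":[-0.005,-0.14,-0.135],"delta_rot":[0,0,0]},
    {"offset":[-0.005,-0.14,-0.135],"delta_rot":[0,0,0]},
    {"offset":[-0.005,-0.14,-0.135],"delta_rot":[0,0,0]}
  ]
}}

```text
t: 4.17
eef_pos: [0.5656, 0.054, 0.1482]
orientation: [0.004, 3.141, 0.001]
wrist_force: [0.0, 0.0, -2.0]
gripper_width: 0.0554
grasp_force: 53.7
```

Run:
```python
from h import *
s=get_state();print(s['eef_pos'],s['orientation'],s['wrist_force'],s['gripper_width'])
e=s['eef_pos']
c=cap('wrist');c2=cap('scene');c3=cap('top')
for k in(c,c2,c3): print(topcirc(k,e,e[2]+.025,.006,.034), topcirc(k,(.57,-.0155),.085,.02,.02), topcirc(k,(.57,-.0155),.037,.004,.035))
b=c2['image'];v,u=150,175
cv2.imwrite('pics/m3.png',np.hstack([cv2.resize(c['image'][:,:,::-1],(400,300)),cv2.resize(b[120:240,180:340,::-1],(400,300))]))
```

```text
[0.56555977 0.05403325 0.14818648] [4.07516344e-03 3.14051483e+00 5.60501387e-04] [ 0.03409613  0.00833828 -2.04768166] 0.055405869840202425
(array([0.5612, 0.054 ]), 0.033, 14182, np.float64(0.17)) (array([ 0.5714, -0.0139]), 0.0111, 708, np.float64(0.0872)) (array([ 0.5707, -0.0135]), 0.0251, 1997, np.float64(0.0348))
(array([0.5614, 0.0538]), 0.032, 304, np.float64(0.1714)) (array([ 0.5672, -0.0161]), 0.0083, 60, np.float64(0.0868)) (array([ 0.5695, -0.0151]), 0.025, 168, np.float64(0.0364))
None (array([ 0.5705, -0.0165]), 0.0104, 36, np.float64(0.0887)) (array([ 0.5712, -0.0167]), 0.0252, 177, np.float64(0.0368))
```

View pics/m3.png

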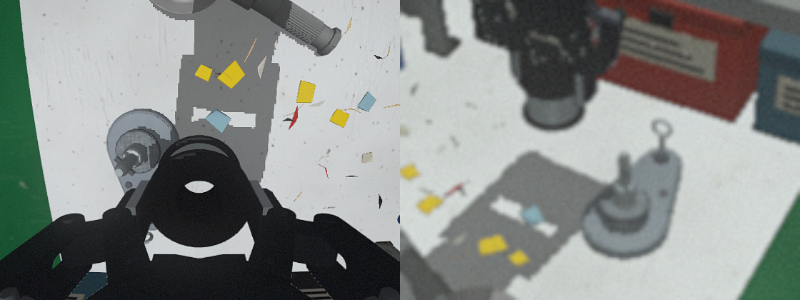

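The reel hangs level in the gripper, and the stand and guide eye are clear. I'll measure the reel's offset from the TCP and the pin direction.

Run:
```python
from h import *
s=get_state();e=s['eef_pos']
c=cap('wrist');P=world(c).reshape(-1,3)
S=P[(abs(P[:,1]-e[1])<.02)&(abs(P[:,2]-.1695)<.004)&(abs(P[:,0]-e[0])<.05)]
from scipy.optimize import least_squares
# front outer edge, and bore edge, per y-bin
F=[];B=[]
for y in np.arange(-.018,.018,.002):
    x=np.sort(S[abs(S[:,1]-e[1]-y)<.001][:,0])
    if len(x)<5: continue
    F.append((x[0],e[1]+y))
    g=np.diff(x);i=g.argmax()
    if abs(y)<.01: print(round(y,3),x[0].round(4),'gap',x[i].round(4),x[i+1].round(4),x[-1].round(4))
F=np.array(F)
r=least_squares(lambda p:np.hypot(F[:,0]-p[0],F[:,1]-p[1])-.029,[.562,.054],loss='soft_l1',f_scale=.001);print('centre',r.x,'rel',r.x-e[:2],r.cost)
for n,cc in(('wrist',c),('top',cap('top')),('scene',cap('scene'))):
    P=world(cc).reshape(-1,3)
    for lo,hi in((.079,.087),(.088,.105)):
        Q=P[(P[:,2]>lo)&(P[:,2]<hi)&(np.hypot(P[:,0]-.570,P[:,1]+.015)<.018)]
        if len(Q)<8: continue
        q=Q[:,:2]-Q[:,:2].mean(0);w,V=np.linalg.eigh(q.T@q/len(q));print(n,lo,len(Q),Q.mean(0).round(4),'sd',np.sqrt(w).round(4),'dir',np.degrees(np.arctan2(V[1,1],V[0,1])).round(1))
```

```text
-0.008 0.5335 gap 0.5524 0.5704 0.5893
-0.006 0.533 gap 0.5505 0.5719 0.5899
-0.004 0.5328 gap 0.5501 0.5727 0.5901
-0.002 0.5327 gap 0.5495 0.5737 0.5898
-0.0 0.5326 gap 0.5493 0.5735 0.5904
0.002 0.5327 gap 0.5497 0.573 0.5901
0.004 0.5329 gap 0.5503 0.5721 0.5905
0.006 0.5332 gap 0.5514 0.5715 0.5902
0.008 0.5338 gap 0.5529 0.5696 0.5896
0.01 0.5345 gap 0.5565 0.5658 0.5893
centre [0.56146969 0.05515244] rel [-0.00392269 -0.0006113 ] 1.58758409932938e-07
wrist 0.079 233 [ 0.5692 -0.0121  0.0832] sd [0.0024 0.0069] dir 45.6
wrist 0.088 348 [ 0.5696 -0.012   0.0955] sd [0.0025 0.003 ] dir 45.7
top 0.079 10 [ 0.568  -0.0188  0.0827] sd [0.0021 0.007 ] dir -135.0
top 0.088 20 [ 0.5691 -0.0163  0.0966] sd [0.0028 0.0032] dir 107.7
scene 0.079 10 [ 0.5669 -0.0181  0.0834] sd [0.0028 0.0038] dir -169.7
scene 0.088 26 [ 0.5688 -0.0163  0.0958] sd [0.0021 0.003 ] dir 120.9
```

Call:
{"name": "drive_tool", "arguments": {
  "plan": [
    {"offset":[-0.002,-0.02,0],"delta_rot":[0,0,0]},
    {"offset":[-0.0092,-0.045,0],"delta_rot":[0,0,0]},
    {"offset":[-0.0092,-0.0685,0],"delta_rot":[0,0,0]},
    {"offset":[-0.0092,-0.0685,0],"delta_rot":[0,0,0]},
    {"offset":[-0.0092,-0.0685,0],"delta_rot":[0,0,0]},
    {"offset":[-0.0092,-0.0685,0],"delta_rot":[0,0,0]}
  ]
}}

```text
t: 4.97
eef_pos: [0.5745, -0.0129, 0.1472]
orientation: [0.0, -3.141, -0.001]
wrist_force: [1.3, 0.3, -1.5]
gripper_width: 0.0556
grasp_force: 53.9
```

```bash
cat >> h.py <<'E'
def through(c,e,ztop,name=None):
    P=world(c).reshape(-1,3);P=P[c['range_z'].ravel()>0]
    n=P[(np.hypot(P[:,0]-e[0],P[:,1]-e[1])<.03)&(P[:,2]<ztop-.012)&(P[:,2]>.03)]
    print('below rim',len(n)); 
    for lo in np.arange(.03,.11,.01):
        q=n[(n[:,2]>=lo)&(n[:,2]<lo+.01)]
        if len(q)>3: print(lo.round(2),len(q),q.min(0).round(4),q.max(0).round(4))
E
python3 - <<'E'
from h import *
s=get_state();e=s['eef_pos'];print(e,s['wrist_force'])
c=cap('wrist');P=world(c).reshape(-1,3)
S=P[(abs(P[:,2]-e[2]-.0215)<.004)&(abs(P[:,0]-e[0])<.05)]
for y in (-.006,-.003,0,.003,.006):
    x=np.sort(S[abs(S[:,1]-e[1]-y)<.001][:,0]);i=np.diff(x).argmax();print(y,x[0].round(4),x[i].round(4),x[i+1].round(4),x[-1].round(4))
through(c,(e[0]-.004,e[1]),e[2]+.0215)
for n in('top','scene'):
    P=world(cap(n)).reshape(-1,3)
    S=P[(abs(P[:,0]-e[0])<.05)&(abs(P[:,1]-e[1])<.033)&(P[:,2]>e[2]-.02)&(P[:,2]<e[2]+.026)]
    print(n,len(S),S.min(0).round(4),S.max(0).round(4))
E
```

```text
[ 0.57450957 -0.01286596  0.14715539] [ 1.27523202  0.30264846 -1.52081756]
-0.006 0.5424 0.5598 0.5813 0.5985
-0.003 0.5418 0.5586 0.5822 0.5989
0 0.5419 0.5583 0.5827 0.5989
0.003 0.5419 0.5589 0.5821 0.5989
0.006 0.5426 0.5606 0.5805 0.5993
below rim 4360
0.03 1037 [ 0.5459 -0.0382  0.0301] [0.5675 0.0099 0.0367]Traceback (most recent call last):
  File "<stdin>", line 11, in <module>
    return umr_minimum(a, axis, None, out, keepdims, initial, where)
ValueError: zero-size array to reduction operation minimum which has no identity
```

Call:
{"name": "drive_tool", "arguments": {
  "plan": [
    {"offset":[0,0,0.012],"delta_rot":[0,0,0]},
    {"offset":[0,0,0.024],"delta_rot":[0,0,0]},
    {"offset":[0,0,0.036],"delta_rot":[0,0,0]},
    {"offset":[0,0,0.043],"delta_rot":[0,0,0]},
    {"offset":[0,0,0.048],"delta_rot":[0,0,0]},
    {"offset":[0,0,0.053],"delta_rot":[0,0,0]}
  ]
}}

```text
t: 5.57
eef_pos: [0.5742, -0.0135, 0.093]
orientation: [-0.0, -3.14, -0.0]
wrist_force: [-0.6, -0.4, -1.9]
gripper_width: 0.0557
grasp_force: 53.9
```

Call:
{"name": "drive_tool", "arguments": {
  "plan": [
    {"offset":[0,0,0.006],"delta_rot":[0,0,0]},
    {"offset":[0,0,0.012],"delta_rot":[0,0,0]},
    {"offset":[0,0,0.018],"delta_rot":[0,0,0]},
    {"offset":[0,0,0.022],"delta_rot":[0,0,0]},
    {"offset":[0,0,0.022],"delta_rot":[0,0,0]}
  ]
}}

```text
t: 5.98
eef_pos: [0.5739, -0.0136, 0.0711]
orientation: [-0.0, -3.14, -0.001]
wrist_force: [-0.3, -0.6, -2.6]
gripper_width: 0.0556
grasp_force: 53.9
```

Call:
{"name": "drive_tool", "arguments": {
  "plan": [
    {"offset":[0,0,0.006],"delta_rot":[0,0,0]},
    {"offset":[0,0,0.011],"delta_rot":[0,0,0]},
    {"offset":[0,0,0.014],"delta_rot":[0,0,0]},
    {"offset":[0,0,0.016],"delta_rot":[0,0,0]},
    {"offset":[0,0,0.017],"delta_rot":[0,0,0]},
    {"offset":[0,0,0.017],"delta_rot":[0,0,0]}
  ]
}}

```text
t: 6.48
eef_pos: [0.5745, -0.0136, 0.055]
orientation: [-0.0, -3.141, -0.0]
wrist_force: [0.8, -0.7, -2.6]
gripper_width: 0.0555
grasp_force: 53.9
```

Call:
{"name": "drive_tool", "arguments": {
  "plan": [
    {"offset":[0,0,0.001],"delta_rot":[0,0,0]},
    {"offset":[0,0,0.002],"delta_rot":[0,0,0]},
    {"offset":[0,0,0.002],"delta_rot":[0,0,0]},
    {"offset":[0,0,0.002],"delta_rot":[0,0,0]}
  ]
}}

```text
t: 6.82
eef_pos: [0.5747, -0.0137, 0.0534]
orientation: [0.0, 3.141, -0.0]
wrist_force: [-0.2, -0.1, -3.6]
gripper_width: 0.0553
grasp_force: 53.9
```

Call:
{"name": "drive_tool", "arguments": {
  "plan": [
    {"offset":[0,0,0.001],"delta_rot":[0,0,0]},
    {"offset":[0,0,0.002],"delta_rot":[0,0,0]},
    {"offset":[0,0,0.0025],"delta_rot":[0,0,0]},
    {"offset":[0,0,0.0025],"delta_rot":[0,0,0]}
  ]
}}

```text
t: 7.15
eef_pos: [0.5749, -0.0137, 0.0516]
orientation: [0.0, 3.141, -0.0]
wrist_force: [-3.1, -0.2, 3.4]
gripper_width: 0.0553
grasp_force: 54.2
```

Call:
{"name": "drive_tool", "arguments": {
  "plan": [
    {"offset":[0,0,0],"delta_rot":[0,0,0]},
    {"offset":[0,0,0],"delta_rot":[0,0,0]},
    {"offset":[0,0,0],"delta_rot":[0,0,0]},
    {"offset":[0,0,0],"delta_rot":[0,0,0]},
    {"offset":[0,0,0],"delta_rot":[0,0,0]},
    {"offset":[0,0,0],"delta_rot":[0,0,0]},
    {"offset":[0,0,-0.02],"delta_rot":[0,0,0]},
    {"offset":[0,0,-0.06],"delta_rot":[0,0,0]},
    {"offset":[0,0,-0.1],"delta_rot":[0,0,0]},
    {"offset":[0.03,0,-0.13],"delta_rot":[0,0,0]},
    {"offset":[0.03,0,-0.13],"delta_rot":[0,0,0]},
    {"offset":[0.03,0,-0.13],"delta_rot":[0,0,0]}
  ],
  "gripper": 0
}}

```text
t: 8.15
eef_pos: [0.5455, -0.0138, 0.1838]
orientation: [0.001, 3.136, -0.002]
wrist_force: [0.7, 0.3, -1.2]
gripper_width: 0.0853
grasp_force: 0.0
```

```bash
cat >> h.py <<'E'
def pin(c,ctr=(.570,-.015)):
    P=world(c).reshape(-1,3)
    for lo,hi in((.0795,.0875),(.088,.105)):
        Q=P[(P[:,2]>lo)&(P[:,2]<hi)&(np.hypot(P[:,0]-ctr[0],P[:,1]-ctr[1])<.018)]
        if len(Q)<8: continue
        q=Q[:,:2]-Q[:,:2].mean(0);w,V=np.linalg.eigh(q.T@q/len(q));ce,r=cv2.minEnclosingCircle(Q[:,:2].astype(np.float32))
        print('pin',lo,len(Q),Q.mean(0).round(4),'circ',np.round(ce,4),round(r,4),'sd',np.sqrt(w).round(4),'dir',np.degrees(np.arctan2(V[1,1],V[0,1])).round(1))
E
python3 - <<'E'
from h import *
s=get_state();e=s['eef_pos'];print(e,s['wrist_force'],s['orientation'])
c=cap('wrist')
print(topcirc(c,(.571,-.0145),.074,.005,.035))
P=world(c).reshape(-1,3);S=P[(abs(P[:,2]-.075)<.006)&(np.hypot(P[:,0]-.571,P[:,1]+.0145)<.028)&(np.hypot(P[:,0]-.571,P[:,1]+.0145)>.017)]
A=np.c_[S[:,:2]-S[:,:2].mean(0),np.ones(len(S))];print('plane',np.linalg.lstsq(A,S[:,2],rcond=None)[0])
pin(c)
cv2.imwrite('pics/w4.png',cv2.resize(c['image'][:,:,::-1],(800,600)))
E
```

```text
[ 0.54547329 -0.01382422  0.18383924] [ 0.69598543  0.31047843 -1.18096091] [ 5.26057094e-04  3.13563436e+00 -1.95751304e-03]
(array([ 0.5711, -0.0144]), 0.0295, 3460, np.float64(0.0743))
plane [-0.00213486 -0.00107408  0.07422553]
pin 0.0795 124 [ 0.5678 -0.0144  0.0832] circ [ 0.5708 -0.0137] 0.011 sd [0.0024 0.0068] dir 47.7
pin 0.088 225 [ 0.5689 -0.0138  0.0954] circ [ 0.5703 -0.0141] 0.0063 sd [0.0025 0.003 ] dir 92.3
```

View pics/w4.png

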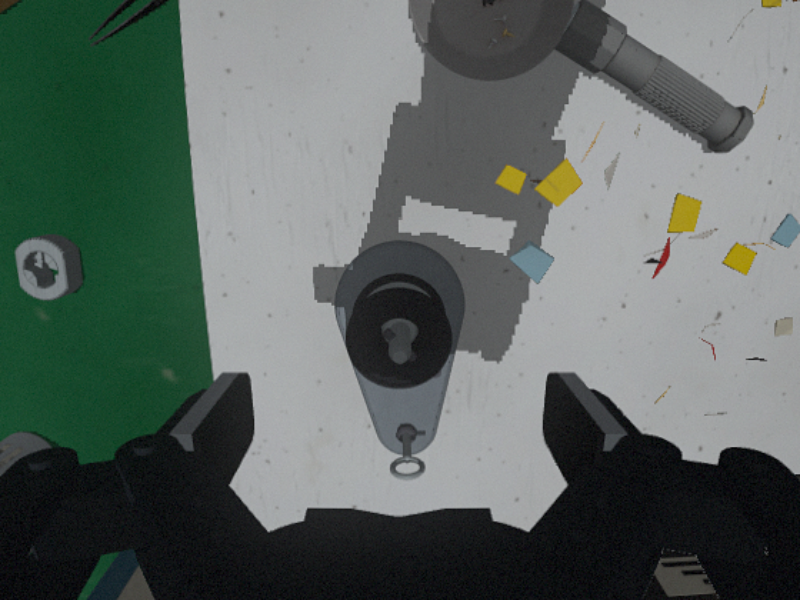

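The wrist view shows the reel flat over the spindle at (400,330). The pin's near end shows at (408,352), and the collar is at (45,268). Next I move over the collar.

Call:
{"name": "drive_tool", "arguments": {
  "plan": [
    {"offset":[0.01,-0.04,0],"delta_rot":[0,0,0]},
    {"offset":[0.01,-0.08,0],"delta_rot":[0,0,0]},
    {"offset":[0.015,-0.12,0],"delta_rot":[0,0,0]},
    {"offset":[0.015,-0.16,0],"delta_rot":[0,0,0]},
    {"offset":[0.015,-0.2,0],"delta_rot":[0,0,0]},
    {"offset":[0.015,-0.235,0.02],"delta_rot":[0,0,0]},
    {"offset":[0.015,-0.2445,0.03],"delta_rot":[0,0,0]},
    {"offset":[0.015,-0.2445,0.03],"delta_rot":[0,0,0]},
    {"offset":[0.015,-0.2445,0.03],"delta_rot":[0,0,0]}
  ]
}}

```text
t: 8.95
eef_pos: [0.5283, -0.2571, 0.1476]
orientation: [-0.002, -3.137, -0.007]
wrist_force: [0.5, -0.6, -0.7]
gripper_width: 0.085
grasp_force: 0.0
```

Run:
```python
from h import *
s=get_state();e=s['eef_pos'];print(e,s['orientation'],s['joint_pos'].round(3))
c=cap('wrist');g=(.5435,-.2585)
print(topcirc(c,g,.02,.003,.035))
P=world(c);Z=P[...,2];D=np.hypot(P[...,0]-g[0],P[...,1]-g[1])
S=P[(abs(Z-.02)<.0035)&(D<.03)]
print(cv2.minAreaRect((S[:,:2]*1000).astype(np.float32)))
# width as function of direction
q=S[:,:2]-np.array(g)
w=[(np.ptp(q@[np.cos(a),np.sin(a)]),np.degrees(a)) for a in np.radians(np.arange(0,180,1))];print('narrowest',min(w),'mid',[((q@d).max()+(q@d).min())/2 for d in ([1,0],[0,1])])
# slot: points deep inside (see bench, z<4mm) within 14mm
B=P[(Z<.004)&(D<.014)];
if len(B)>5:
    b=B[:,:2]-B[:,:2].mean(0);ww,V=np.linalg.eigh(b.T@b/len(b));print('slot',len(B),B.mean(0),np.sqrt(ww),np.degrees(np.arctan2(V[1,1],V[0,1])))
vv,uu=np.where((abs(Z-.02)<.0035)&(D<.03));v,u=int(vv.mean()),int(uu.mean())
cv2.imwrite('pics/w5.png',cv2.resize(c['image'][v-45:v+45,u-60:u+60,::-1],(560,420),interpolation=cv2.INTER_CUBIC))
```

```text
[ 0.52828734 -0.25709195  0.14759026] [-2.17908350e-03 -3.13660117e+00 -6.80884991e-03] [-6.260e-01  1.820e-01  1.862e+00  1.000e-03  1.104e+00 -2.195e+00]
None
((542.9954833984375, -258.7178649902344), (29.422000885009766, 15.138174057006836), 28.39320945739746)
narrowest (np.float64(0.014857729409274798), np.float64(112.0)) mid [np.float64(0.00020263064624265192), np.float64(0.003970501153411368)]
slot 321 [ 0.54558987 -0.25732947 -0.00168991] [0.00426936 0.00574422] -164.2100979891626
```

View pics/w5.png

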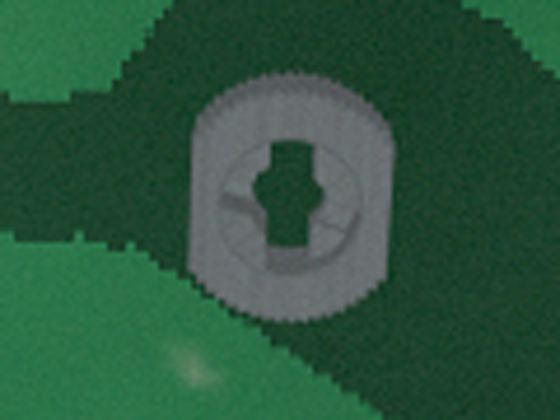

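The collar's slots run close to vertical in the crop, from (292,145) to (287,245). Its flats are at columns 190 and 391.

Run:
```python
from h import *
c=cap('wrist');g=np.array((.5435,-.2585))
P=world(c);Z=P[...,2];D=np.hypot(P[...,0]-g[0],P[...,1]-g[1])
S=P[(Z>.0135)&(D<.03)];q=S[:,:2]-g;print(len(S),np.median(S[:,2]),np.percentile(Z[D<.03],[0,5,95,100]))
print(min((np.ptp(q@[np.cos(a),np.sin(a)]),np.degrees(a)) for a in np.radians(np.arange(0,180,1))),cv2.minEnclosingCircle(S[:,:2].astype(np.float32)),[g[i]+(q[:,i].max()+q[:,i].min())/2 for i in(0,1)], cv2.minAreaRect((S[:,:2]*1000).astype(np.float32)))
```

```text
9185 0.2300427084940639 [-0.00508999 -0.00323422  0.23892755  0.24130869]
(np.float64(0.03801585889111728), np.float64(93.0)) ((0.5385206341743469, -0.2583812177181244), 0.026348095387220383) [np.float64(0.5407645405947789), np.float64(-0.25801069983926617)] ((540.8223876953125, -257.5674743652344), (46.78566360473633, 38.07029724121094), 1.4923598766326904)
```

Call:
{"name": "drive_tool", "arguments": {
  "plan": [
    {"offset":[-0.015,-0.001,0.04],"delta_rot":[0,0,0.012]},
    {"offset":[-0.0152,-0.001,0.08],"delta_rot":[0,0,0.012]},
    {"offset":[-0.0152,-0.001,0.11],"delta_rot":[0,0,0.012]},
    {"offset":[-0.0152,-0.001,0.12],"delta_rot":[0,0,0.012]},
    {"offset":[-0.0152,-0.001,0.12],"delta_rot":[0,0,0.012]}
  ]
}}

```text
t: 9.47
eef_pos: [0.5432, -0.2563, 0.028]
orientation: [-0.056, -3.136, -0.006]
wrist_force: [0.4, -0.1, -0.5]
gripper_width: 0.0852
grasp_force: 0.0
```

Run:
```python
from h import *
s=get_state();print(s['eef_pos'],s['orientation'])
c=cap('wrist');g=np.array((.5435,-.2585))
P=world(c);Z=P[...,2];D=np.hypot(P[...,0]-g[0],P[...,1]-g[1])
S=P[(Z>.0135)&(Z<.03)&(D<.03)];q=S[:,:2]-g;print(len(S),np.median(S[:,2]),cv2.minEnclosingCircle(S[:,:2].astype(np.float32)),[g[i]+(q[:,i].max()+q[:,i].min())/2 for i in(0,1)], cv2.minAreaRect((S[:,:2]*1000).astype(np.float32)))
```

```text
[ 0.54320434 -0.25630047  0.02804248] [-0.05640151 -3.13582612 -0.00574659]
3575 0.014550019560166855 ((0.5431311130523682, -0.25705891847610474), 0.022048691287636757) [np.float64(0.5428402503044857), np.float64(-0.2570256082819288)] ((542.8919677734375, -256.8680114746094), (35.829715728759766, 42.90917205810547), 87.6617431640625)
```

Call:
{"name": "drive_tool", "arguments": {
  "plan": [
    {"offset":[0,-0.001,0.012],"delta_rot":[0,0,0]},
    {"offset":[0,-0.001,0.024],"delta_rot":[0,0,0]},
    {"offset":[0,-0.001,0.024],"delta_rot":[0,0,0]},
    {"offset":[0,-0.001,0.024],"delta_rot":[0,0,0]}
  ]
}}

```text
t: 9.85
eef_pos: [0.5446, -0.2601, 0.0068]
orientation: [-0.06, -3.141, -0.0]
wrist_force: [-0.0, 0.2, -0.5]
gripper_width: 0.0853
grasp_force: 0.0
```

Call:
{"name": "drive_tool", "arguments": {
  "plan": [
    {"offset":[0,0,0],"delta_rot":[0,0,0]},
    {"offset":[0,0,0],"delta_rot":[0,0,0]},
    {"offset":[0,0,0],"delta_rot":[0,0,0]},
    {"offset":[0,0,0],"delta_rot":[0,0,0]},
    {"offset":[0,0,0],"delta_rot":[0,0,0]},
    {"offset":[0,0,0],"delta_rot":[0,0,0]},
    {"offset":[0,0,0],"delta_rot":[0,0,0]},
    {"offset":[0,0,0],"delta_rot":[0,0,0]},
    {"offset":[0,0,0],"delta_rot":[0,0,0]},
    {"offset":[0,0,0],"delta_rot":[0,0,0]}
  ],
  "gripper": 1,
  "squeeze": 80
}}

```text
t: 10.68
eef_pos: [0.5455, -0.2606, 0.0078]
orientation: [0.06, 3.14, -0.001]
wrist_force: [-0.8, 0.0, 6.0]
gripper_width: 0.0335
grasp_force: 80.2
```

Call:
{"name": "drive_tool", "arguments": {
  "plan": [
    {"offset":[0,0,-0.03],"delta_rot":[0,0,0]},
    {"offset":[0,0,-0.07],"delta_rot":[0,0,0]},
    {"offset":[0,0,-0.11],"delta_rot":[0,0,0]},
    {"offset":[0,0.01,-0.14],"delta_rot":[0,0,0]},
    {"offset":[0,0.045,-0.14],"delta_rot":[0,0,0]},
    {"offset":[-0.005,0.08,-0.14],"delta_rot":[0,0,0]},
    {"offset":[-0.01,0.12,-0.14],"delta_rot":[0,0,0]},
    {"offset":[-0.0136,0.15,-0.14],"delta_rot":[0,0,0]},
    {"offset":[-0.0136,0.161,-0.14],"delta_rot":[0,0,0]},
    {"offset":[-0.0136,0.161,-0.14],"delta_rot":[0,0,0]},
    {"offset":[-0.0136,0.161,-0.14],"delta_rot":[0,0,0]}
  ]
}}

```text
t: 11.6
eef_pos: [0.564, -0.0998, 0.1462]
orientation: [-0.057, -3.14, 0.001]
wrist_force: [0.0, 0.1, -0.7]
gripper_width: 0.0333
grasp_force: 80.0
```

Call:
{"name": "drive_tool", "arguments": {
  "plan": [
    {"offset":[0,0,0],"delta_rot":[0,0,-0.1]},
    {"offset":[0,0,0],"delta_rot":[0,0,-0.2]},
    {"offset":[0,0,0],"delta_rot":[0,0,-0.272]},
    {"offset":[0,0,0],"delta_rot":[0,0,-0.272]},
    {"offset":[0,0,0],"delta_rot":[0,0,-0.272]},
    {"offset":[0,0,0],"delta_rot":[0,0,-0.272]},
    {"offset":[0,0,0],"delta_rot":[0,0,-0.272]},
    {"offset":[0,0,0],"delta_rot":[0,0,-0.272]},
    {"offset":[0,0,0],"delta_rot":[0,0,-0.272]},
    {"offset":[0,0,0],"delta_rot":[0,0,-0.272]}
  ]
}}

```text
t: 12.43
eef_pos: [0.5643, -0.1009, 0.1467]
orientation: [1.242, -2.885, 0.0]
wrist_force: [-0.0, 0.6, -0.8]
gripper_width: 0.0333
grasp_force: 80.0
```

Run:
```python
from h import *
s=get_state();e=s['eef_pos'];M=Rc(s['orientation']);print(e,M.round(3),s['wrist_force'],s['gripper_width'],s['joint_pos'].round(3))
c=cap('wrist');P=world(c);Z=P[...,2];D=np.hypot(P[...,0]-e[0],P[...,1]-e[1])
h=e[2]-.0078+.02
print('z hist',np.histogram(Z[(D<.025)],bins=np.arange(h-.03,h+.02,.003)))
T=P[(abs(Z-h)<.004)&(D<.022)];print(len(T),cv2.minEnclosingCircle(T[:,:2].astype(np.float32)))
pin(c);print(topcirc(c,(.571,-.0145),.074,.005,.035))
cv2.imwrite('pics/w6.png',cv2.resize(c['image'][:,:,::-1],(800,600)))
```

```text
[ 0.56432297 -0.10093195  0.14666025] [[-0.687 -0.726 -0.   ]
 [-0.726  0.687 -0.   ]
 [ 0.     0.    -1.   ]] [-0.00201611  0.64313905 -0.77548185] 0.033300193821220375 [-0.354  0.149  1.901 -0.     1.091 -2.737]
z hist (array([   0,   60,  207,  224,  411,  514,  319, 1481, 3553,  168,  178,
        190,  193,  219,  225,  253]), array([0.12886025, 0.13186025, 0.13486025, 0.13786025, 0.14086025,
       0.14386025, 0.14686025, 0.14986025, 0.15286025, 0.15586025,
       0.15886025, 0.16186025, 0.16486025, 0.16786025, 0.17086025,
       0.17386025, 0.17686025]))
355 ((0.5633842349052429, -0.10189445316791534), 0.021462639793753624)
(array([ 0.5708, -0.0156]), 0.0292, 649, np.float64(0.0742))
```

View pics/w6.png

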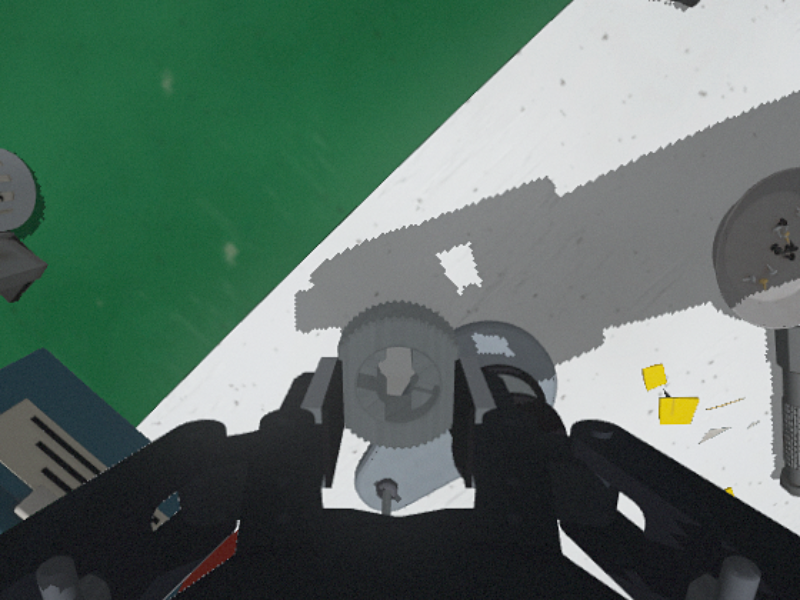

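The collar sits squarely in the pads, its rim centred near (400,375). The reel shows at (510,385), partly hidden.

Run:
```python
from h import *
s=get_state();e=s['eef_pos'];M=Rc(s['orientation'])
for n in('wrist','scene','top'):
    c=cap(n);P=world(c);Z=P[...,2];D=np.hypot(P[...,0]-e[0],P[...,1]-e[1])
    m=(Z>.151)&(Z<.157)&(D<.03)
    if m.sum()>20:
        T=P[m]; l=(T-e)@M  # tool frame
        # rim along tool x (slot direction), |y|<8mm
        k=abs(l[:,1])<.012; lx=np.sort(l[k,0]);
        # circle fit r=22 to extreme points per y-bin
        ex=[]
        for y in np.arange(-.012,.0121,.002):
            z=l[abs(l[:,1]-y)<.001]
            if len(z)>3: ex+= [(z[:,0].min(),y,-1),(z[:,0].max(),y,1)]
        ex=np.array(ex);mid=[(ex[i,0]+ex[i+1,0])/2 for i in range(0,len(ex),2)];wid=[(ex[i+1,0]-ex[i,0]) for i in range(0,len(ex),2)]
        cx=np.median(mid);print(n,m.sum(),'z',np.median(T[:,2]).round(4),'collar tool-x offs',cx.round(4),'wid',np.round(wid,4),'y ext',l[k,1].min(),l[:,1].min().round(4),l[:,1].max().round(4),'world',(e+M@[cx,0,0]).round(4))
    r=topcirc(c,(.571,-.0150),.074,.005,.034);print(n,'reel',r)
    pin(c)
```

```text
wrist 5032 z 0.1533 collar tool-x offs 0.0026 wid [0.0379 0.04   0.0408 0.0423 0.043  0.0433 0.043  0.0427 0.0427 0.0425
 0.0406 0.0383 0.0353] y ext -0.011995660428101011 -0.029 0.0291 world [ 0.5626 -0.1025  0.1467]
wrist reel (array([ 0.5709, -0.0152]), 0.0293, 667, np.float64(0.0743))
scene 156 z 0.1548 collar tool-x offs 0.0039 wid [0.0344 0.0377 0.0367 0.0393 0.04   0.0419 0.0417 0.0386 0.0328 0.0319
 0.0305 0.0161 0.0145] y ext -0.011583244894912602 -0.0294 0.0228 world [ 0.5616 -0.1035  0.1467]
scene reel (array([ 0.5702, -0.0143]), 0.0308, 282, np.float64(0.0758))
pin 0.0795 16 [ 0.5668 -0.0176  0.0848] circ [ 0.5671 -0.0201] 0.0054 sd [0.0029 0.0033] dir 147.7
pin 0.088 25 [ 0.5686 -0.0161  0.0961] circ [ 0.5677 -0.0185] 0.0052 sd [0.0027 0.0029] dir 102.1
top reel None
```

Call:
{"name": "drive_tool", "arguments": {
  "plan": [
    {"offset":[-0.02,0.016,0],"delta_rot":[0,0,0]},
    {"offset":[-0.04,0.032,0],"delta_rot":[0,0,0]},
    {"offset":[-0.06,0.048,0.005],"delta_rot":[0,0,0]},
    {"offset":[-0.0691,0.0556,0.01],"delta_rot":[0,0,0]},
    {"offset":[-0.0691,0.0556,0.018],"delta_rot":[0,0,0]},
    {"offset":[-0.0691,0.0556,0.018],"delta_rot":[0,0,0]},
    {"offset":[-0.0691,0.0556,0.018],"delta_rot":[0,0,0]},
    {"offset":[-0.0691,0.0556,0.018],"delta_rot":[0,0,0]}
  ]
}}

```text
t: 13.3
eef_pos: [0.5713, -0.0125, 0.1287]
orientation: [1.245, -2.884, 0.0]
wrist_force: [-0.9, -0.2, -0.6]
gripper_width: 0.0333
grasp_force: 80.0
```

Run:
```python
from h import *
s=get_state();e=s['eef_pos'];M=Rc(s['orientation']);print(e,M[:,0].round(3),s['wrist_force'],s['joint_pos'].round(3))
c=cap('wrist');P=world(c)
l=(P-e)@M
# what is visible through collar: points well below web within bore
m=(np.hypot(l[...,0]-.0026,l[...,1]+.001)<.02)&(P[...,2]<e[2]-.014)&(P[...,2]>.03);q=P[m];
for lo in np.arange(.03,.11,.01):
    k=(q[:,2]>=lo)&(q[:,2]<lo+.01)
    if k.sum()>3: print(lo.round(2),k.sum(),q[k].min(0).round(4),q[k].max(0).round(4))
a=c['image'][200:335,190:370,::-1]; cv2.imwrite('pics/w7.png',cv2.resize(a,(800,600),interpolation=cv2.INTER_CUBIC))
```

```text
[ 0.57127475 -0.01245144  0.12869719] [-0.686 -0.728  0.   ] [-0.88194926 -0.20262316 -0.63756147] [-0.199  0.168  1.917 -0.     1.058 -2.585]
0.05 38 [ 0.5618 -0.0233  0.0563] [ 0.5718 -0.0137  0.0597]
0.07 1052 [ 0.5504 -0.035   0.072 ] [0.5883 0.0019 0.0769]
0.08 19 [ 0.5759 -0.0085  0.081 ] [ 0.5804 -0.0049  0.0847]
0.09 90 [ 0.5688 -0.0159  0.0929] [ 0.5757 -0.0082  0.0999]
```

View pics/w7.png

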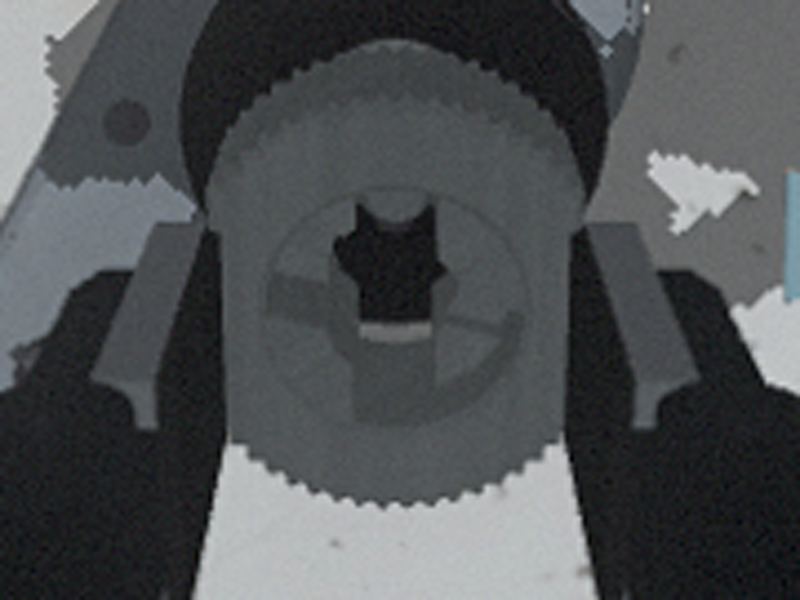

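The neck tip shows through the slot at (395,210), centred sideways on the slot, whose middle is at column 397. I'll descend onto the neck.

Call:
{"name": "drive_tool", "arguments": {
  "plan": [
    {"offset":[0,0,0.008],"delta_rot":[0,0,0]},
    {"offset":[0,0,0.015],"delta_rot":[0,0,0]},
    {"offset":[0,0,0.018],"delta_rot":[0,0,0]},
    {"offset":[0,0,0.02],"delta_rot":[0,0,0]},
    {"offset":[0,0,0.022],"delta_rot":[0,0,0]},
    {"offset":[0,0,0.022],"delta_rot":[0,0,0]}
  ]
}}

```text
t: 13.85
eef_pos: [0.571, -0.0113, 0.1062]
orientation: [1.247, -2.883, -0.001]
wrist_force: [0.5, -0.1, 0.4]
gripper_width: 0.0331
grasp_force: 80.0
```

Call:
{"name": "drive_tool", "arguments": {
  "plan": [
    {"offset":[0,0,0.0015],"delta_rot":[0,0,0]},
    {"offset":[0,0,0.003],"delta_rot":[0,0,0]},
    {"offset":[0,0,0.0045],"delta_rot":[0,0,0]},
    {"offset":[0,0,0.0045],"delta_rot":[0,0,0]}
  ]
}}

```text
t: 14.18
eef_pos: [0.5712, -0.0113, 0.1021]
orientation: [-1.247, 2.883, 0.0]
wrist_force: [0.2, 0.1, -0.6]
gripper_width: 0.0334
grasp_force: 80.0
```

Call:
{"name": "drive_tool", "arguments": {
  "plan": [
    {"offset":[0,0,0.0015],"delta_rot":[0,0,0]},
    {"offset":[0,0,0.003],"delta_rot":[0,0,0]},
    {"offset":[0,0,0.0035],"delta_rot":[0,0,0]},
    {"offset":[0,0,0.0035],"delta_rot":[0,0,0]}
  ]
}}

```text
t: 14.52
eef_pos: [0.5713, -0.0113, 0.0987]
orientation: [-1.247, 2.883, 0.0]
wrist_force: [0.4, 0.3, -0.8]
gripper_width: 0.0333
grasp_force: 80.0
```

Call:
{"name": "drive_tool", "arguments": {
  "plan": [
    {"offset":[0,0,0.001],"delta_rot":[0,0,0]},
    {"offset":[0,0,0.002],"delta_rot":[0,0,0]},
    {"offset":[0,0,0.003],"delta_rot":[0,0,0]},
    {"offset":[0,0,0.003],"delta_rot":[0,0,0]}
  ]
}}

```text
t: 14.85
eef_pos: [0.5713, -0.0113, 0.0956]
orientation: [1.247, -2.883, -0.0]
wrist_force: [0.5, -0.1, -1.0]
gripper_width: 0.0332
grasp_force: 80.0
```

Call:
{"name": "drive_tool", "arguments": {
  "plan": [
    {"offset":[0,0,0.001],"delta_rot":[0,0,0]},
    {"offset":[0,0,0.002],"delta_rot":[0,0,0]},
    {"offset":[0,0,0.002],"delta_rot":[0,0,0]},
    {"offset":[0,0,0.002],"delta_rot":[0,0,0]}
  ]
}}

```text
t: 15.18
eef_pos: [0.5712, -0.0114, 0.0937]
orientation: [1.247, -2.883, 0.0]
wrist_force: [0.7, -0.6, -0.8]
gripper_width: 0.0332
grasp_force: 79.9
```

Call:
{"name": "drive_tool", "arguments": {
  "plan": [
    {"offset":[0,0,0.001],"delta_rot":[0,0,0]},
    {"offset":[0,0,0.002],"delta_rot":[0,0,0]},
    {"offset":[0,0,0.002],"delta_rot":[0,0,0]},
    {"offset":[0,0,0.002],"delta_rot":[0,0,0]}
  ]
}}

```text
t: 15.52
eef_pos: [0.5713, -0.0113, 0.0917]
orientation: [-1.247, 2.883, -0.0]
wrist_force: [0.4, -0.7, -1.5]
gripper_width: 0.0336
grasp_force: 79.9
```

Call:
{"name": "drive_tool", "arguments": {
  "plan": [
    {"offset":[0,0,0.001],"delta_rot":[0,0,0]},
    {"offset":[0,0,0.002],"delta_rot":[0,0,0]},
    {"offset":[0,0,0.002],"delta_rot":[0,0,0]},
    {"offset":[0,0,0.002],"delta_rot":[0,0,0]}
  ]
}}

```text
t: 15.85
eef_pos: [0.5712, -0.0113, 0.0897]
orientation: [1.247, -2.883, -0.0]
wrist_force: [1.0, 0.0, -1.4]
gripper_width: 0.0332
grasp_force: 79.9
```

Call:
{"name": "drive_tool", "arguments": {
  "plan": [
    {"offset":[0,0,0.001],"delta_rot":[0,0,0]},
    {"offset":[0,0,0.002],"delta_rot":[0,0,0]},
    {"offset":[0,0,0.002],"delta_rot":[0,0,0]},
    {"offset":[0,0,0.002],"delta_rot":[0,0,0]}
  ]
}}

```text
t: 16.18
eef_pos: [0.5714, -0.0114, 0.0882]
orientation: [-1.247, 2.883, -0.0]
wrist_force: [0.5, 0.7, 1.2]
gripper_width: 0.0329
grasp_force: 80.2
```

Call:
{"name": "drive_tool", "arguments": {
  "plan": [
    {"offset":[0,0,0.001],"delta_rot":[0,0,0]},
    {"offset":[0,0,0.002],"delta_rot":[0,0,0]},
    {"offset":[0,0,0.002],"delta_rot":[0,0,0]},
    {"offset":[0,0,0.002],"delta_rot":[0,0,0]}
  ]
}}

```text
t: 16.52
eef_pos: [0.5714, -0.0113, 0.0862]
orientation: [-1.247, 2.883, -0.0]
wrist_force: [-1.5, -0.2, 2.9]
gripper_width: 0.0331
grasp_force: 80.4
```

Call:
{"name": "drive_tool", "arguments": {
  "plan": [
    {"offset":[0,0,0.001],"delta_rot":[0,0,0]},
    {"offset":[0,0,0.002],"delta_rot":[0,0,0]},
    {"offset":[0,0,0.003],"delta_rot":[0,0,0]},
    {"offset":[0,0,0.004],"delta_rot":[0,0,0]},
    {"offset":[0,0,0.004],"delta_rot":[0,0,0]},
    {"offset":[0,0,0.004],"delta_rot":[0,0,0]}
  ]
}}

```text
t: 17.02
eef_pos: [0.5715, -0.0114, 0.0823]
orientation: [-1.247, 2.883, -0.0]
wrist_force: [-2.5, 1.2, 6.0]
gripper_width: 0.0333
grasp_force: 80.7
```

Call:
{"name": "drive_tool", "arguments": {
  "plan": [
    {"offset":[0,0,0.001],"delta_rot":[0,0,0]},
    {"offset":[0,0,0.002],"delta_rot":[0,0,0]},
    {"offset":[0,0,0.003],"delta_rot":[0,0,0]},
    {"offset":[0,0,0.0035],"delta_rot":[0,0,0]},
    {"offset":[0,0,0.0035],"delta_rot":[0,0,0]}
  ]
}}

```text
t: 17.43
eef_pos: [0.5716, -0.0114, 0.0792]
orientation: [-1.247, 2.883, -0.0]
wrist_force: [-2.6, 0.2, 8.8]
gripper_width: 0.0332
grasp_force: 80.9
```

Contact began at TCP height 0.0885, which fits the collar resting on the reel with the pin in its slots. The brake is now pressed about 9 to 10 mm. I turn clockwise in stages, moving the TCP to allow for the collar's offset from it.

Call:
{"name": "drive_tool", "arguments": {
  "plan": [
    {"offset":[0,-0.0002,0],"delta_rot":[0,0,0.022]},
    {"offset":[0,-0.0004,0],"delta_rot":[0,0,0.045]},
    {"offset":[0,-0.0006,0],"delta_rot":[0,0,0.067]},
    {"offset":[0,-0.0009,0],"delta_rot":[0,0,0.09]},
    {"offset":[-0.0001,-0.0011,0],"delta_rot":[0,0,0.115]},
    {"offset":[-0.0001,-0.0013,0],"delta_rot":[0,0,0.139]},
    {"offset":[-0.0001,-0.0013,0],"delta_rot":[0,0,0.139]}
  ]
}}

```text
t: 18.02
eef_pos: [0.5736, -0.0126, 0.0798]
orientation: [-0.589, 3.083, -0.002]
wrist_force: [-1.9, 0.1, 8.0]
gripper_width: 0.0332
grasp_force: 80.9
```

Run:
```python
from h import *
s=get_state();M=Rc(s['orientation']);print(s['eef_pos'],np.degrees(np.arctan2(M[1,0],M[0,0])),s['wrist_force'],s['ft_torque'],s['joint_pos'].round(3))
```

```text
[ 0.57360194 -0.01260346  0.07984344] -158.38666588078013 [-1.901826    0.10933025  8.02208878] [ 0.001176    0.19533694 -0.09484735] [-0.199  0.238  1.936 -0.     0.964 -2.146]
```

Call:
{"name": "drive_tool", "arguments": {
  "plan": [
    {"offset":[0,-0.0002,0.0005],"delta_rot":[0,0,0.022]},
    {"offset":[0,-0.0004,0.0005],"delta_rot":[0,0,0.045]},
    {"offset":[0,-0.0006,0.0005],"delta_rot":[0,0,0.067]},
    {"offset":[0,-0.0009,0.0005],"delta_rot":[0,0,0.09]},
    {"offset":[-0.0001,-0.0011,0.0005],"delta_rot":[0,0,0.115]},
    {"offset":[-0.0001,-0.0013,0.0005],"delta_rot":[0,0,0.139]},
    {"offset":[0,-0.0016,0.0005],"delta_rot":[0,0,0.167]},
    {"offset":[0.0001,-0.0018,0.0005],"delta_rot":[0,0,0.19]},
    {"offset":[0.0002,-0.002,0.0005],"delta_rot":[0,0,0.215]},
    {"offset":[0.0003,-0.0022,0.0005],"delta_rot":[0,0,0.24]},
    {"offset":[0.0003,-0.0022,0.0005],"delta_rot":[0,0,0.24]}
  ]
}}

```text
t: 18.93
eef_pos: [0.574, -0.0146, 0.0793]
orientation: [0.588, 3.083, -0.0]
wrist_force: [-1.9, 0.3, 8.0]
gripper_width: 0.0334
grasp_force: 80.9
```

Run:
```python
from h import *
s=get_state();M=Rc(s['orientation']);print(s['eef_pos'],np.degrees(np.arctan2(M[1,0],M[0,0])),s['wrist_force'],s['ft_torque'],s['joint_pos'].round(3))
```

```text
[ 0.57395706 -0.01461367  0.0793402 ] 158.41300971660962 [-1.90212345  0.27939423  7.99649318] [-0.03468852  0.3528628  -0.13628365] [-0.202  0.239  1.935 -0.     0.964 -1.396]
```

Call:
{"name": "drive_tool", "arguments": {
  "plan": [
    {"offset":[0,-0.0001,0],"delta_rot":[0,0,0.011]},
    {"offset":[0,-0.0002,0],"delta_rot":[0,0,0.022]},
    {"offset":[0,-0.0003,0],"delta_rot":[0,0,0.033]},
    {"offset":[0,-0.0004,0],"delta_rot":[0,0,0.039]},
    {"offset":[0,-0.0004,0],"delta_rot":[0,0,0.039]}
  ]
}}

```text
t: 19.35
eef_pos: [0.5737, -0.015, 0.0793]
orientation: [0.772, 3.043, -0.0]
wrist_force: [-1.3, 0.6, 8.0]
gripper_width: 0.0333
grasp_force: 80.9
```

Run:
```python
from h import *
s=get_state();M=Rc(s['orientation']);print(s['eef_pos'],np.degrees(np.arctan2(M[1,0],M[0,0])),s['wrist_force'],s['ft_torque'])
```

```text
[ 0.57374242 -0.01501947  0.07929725] 151.5306939548628 [-1.25151919  0.64045755  8.00055883] [ 0.04232662  0.33515298 -0.00237439]
```

Call:
{"name": "drive_tool", "arguments": {
  "plan": [
    {"offset":[0,-0.0001,0],"delta_rot":[0,0,0.008]},
    {"offset":[0,-0.0002,0],"delta_rot":[0,0,0.017]},
    {"offset":[0,-0.0002,0],"delta_rot":[0,0,0.017]},
    {"offset":[0,-0.0002,0],"delta_rot":[0,0,0.017]}
  ]
}}

```text
t: 19.68
eef_pos: [0.5734, -0.015, 0.0792]
orientation: [0.853, 3.022, 0.0]
wrist_force: [-2.8, 0.7, 9.4]
gripper_width: 0.0331
grasp_force: 81.0
```

```bash
cat > st.py <<'E'
from h import *
s=get_state();M=Rc(s['orientation']);print(s['eef_pos'],np.degrees(np.arctan2(M[1,0],M[0,0])),s['wrist_force'],s['ft_torque'])
E
python3 st.py
```

```text
[ 0.573379   -0.01501597  0.07923912] 148.49183949357288 [-2.78207622  0.66731374  9.44208439] [0.12701011 0.48060318 0.02622126]
```

Call:
{"name": "drive_tool", "arguments": {
  "plan": [
    {"offset":[0,-0.0001,0],"delta_rot":[0,0,0.008]},
    {"offset":[0,-0.0002,0],"delta_rot":[0,0,0.017]},
    {"offset":[0,-0.0002,0],"delta_rot":[0,0,0.017]},
    {"offset":[0,-0.0002,0],"delta_rot":[0,0,0.017]}
  ]
}}

```text
t: 20.02
eef_pos: [0.573, -0.015, 0.0792]
orientation: [0.933, 2.999, 0.0]
wrist_force: [-2.8, 0.8, 9.7]
gripper_width: 0.033
grasp_force: 81.1
```

```bash
python3 st.py
```

```text
[ 0.57295662 -0.01497514  0.07924443] 145.4352704454351 [-2.82129139  0.75382348  9.72957962] [ 0.15541921  0.55236566 -0.01694224]
```

Run:
```python
from h import *
s=get_state();e=s['eef_pos'];M=Rc(s['orientation'])
c=cap('wrist');P=world(c).reshape(-1,3)
N=P[(P[:,2]>.088)&(P[:,2]<.102)&(np.hypot(P[:,0]-.571,P[:,1]+.0145)<.008)];print('neck',len(N),N[:,:2].mean(0) if len(N) else 0, cv2.minEnclosingCircle(N[:,:2].astype(np.float32)) if len(N) else 0)
ctr=np.array([.5706,-.0145])
d=P[:,:2]-ctr;r=np.hypot(*d.T);a=np.degrees(np.arctan2(d[:,1],d[:,0]))%360
for a0 in range(0,360,15):
    m=(abs((a-a0+180)%360-180)<7.5)&(P[:,2]<.1)&(P[:,2]>.03)
    f=lambda lo,hi:[np.percentile(P[m&(r>lo)&(r<hi),2],p).round(4) if (m&(r>lo)&(r<hi)).sum()>5 else None for p in(10,50,90)]
    print(a0,'r8-11',f(.008,.011),'r11-14',f(.011,.014),'r17-20',f(.017,.020))
l=(P-e)@M
I=c['image']; print(I.shape)
```

```text
neck 728 [ 0.56921397 -0.01246085] ((0.5711020827293396, -0.013686949387192726), 0.0059990668669342995)
0 r8-11 [None, None, None] r11-14 [np.float64(0.0778), np.float64(0.081), np.float64(0.0854)] r17-20 [np.float64(0.0852), np.float64(0.086), np.float64(0.0867)]
15 r8-11 [np.float64(0.077), np.float64(0.0779), np.float64(0.0789)] r11-14 [np.float64(0.0777), np.float64(0.0794), np.float64(0.0851)] r17-20 [np.float64(0.0853), np.float64(0.0859), np.float64(0.0867)]
30 r8-11 [np.float64(0.0825), np.float64(0.083), np.float64(0.0834)] r11-14 [np.float64(0.0774), np.float64(0.0814), np.float64(0.0856)] r17-20 [np.float64(0.0856), np.float64(0.0864), np.float64(0.0967)]
45 r8-11 [np.float64(0.0833), np.float64(0.0837), np.float64(0.0842)] r11-14 [np.float64(0.081), np.float64(0.0839), np.float64(0.0858)] r17-20 [np.float64(0.0859), np.float64(0.0893), np.float64(0.0985)]
60 r8-11 [np.float64(0.0849), np.float64(0.0859), np.float64(0.0865)] r11-14 [np.float64(0.085), np.float64(0.0859), np.float64(0.0864)] r17-20 [np.float64(0.0856), np.float64(0.0908), np.float64(0.0979)]
75 r8-11 [np.fl
[... 2914 characters left out ...]
np.float64(0.0855), np.float64(0.0859), np.float64(0.0865)] r11-14 [np.float64(0.0853), np.float64(0.086), np.float64(0.0867)] r17-20 [np.float64(0.0854), np.float64(0.086), np.float64(0.0865)]
315 r8-11 [None, None, None] r11-14 [np.float64(0.0801), np.float64(0.0845), np.float64(0.0863)] r17-20 [np.float64(0.0852), np.float64(0.086), np.float64(0.0867)]
330 r8-11 [None, None, None] r11-14 [np.float64(0.0819), np.float64(0.0849), np.float64(0.0863)] r17-20 [np.float64(0.0854), np.float64(0.086), np.float64(0.0867)]
345 r8-11 [None, None, None] r11-14 [np.float64(0.0789), np.float64(0.0827), np.float64(0.0862)] r17-20 [np.float64(0.0852), np.float64(0.0858), np.float64(0.0866)]
(420, 560, 3)
```

```bash
cat > ang.py <<'E'
from h import *
s=get_state();M=Rc(s['orientation']);print('tool az',np.degrees(np.arctan2(M[1,0],M[0,0])),s['eef_pos'],s['wrist_force'].round(1))
c=cap('wrist');P=world(c).reshape(-1,3)
N=P[(P[:,2]>.088)&(P[:,2]<.102)&(np.hypot(P[:,0]-.571,P[:,1]+.0145)<.008)]
ctr=np.array(cv2.minEnclosingCircle(N[:,:2].astype(np.float32))[0]);print('ctr',ctr)
d=P[:,:2]-ctr;r=np.hypot(*d.T);a=np.degrees(np.arctan2(d[:,1],d[:,0]))%360
R2=P[(r>.0165)&(r<.022)&(P[:,2]>.08)&(P[:,2]<.0875+.01)];top=np.percentile(R2[:,2],40);print('rim z',top)
for q,(lo,hi) in dict(low=(-.02,-.0065),pin=(-.0045,-.0015),lug=(-.001,.001)).items():
    for rr in((.0075,.009),(.009,.0105)):
        m=(r>rr[0])&(r<rr[1])&(P[:,2]-top>lo)&(P[:,2]-top<hi)
        h=np.histogram(a[m],bins=np.arange(0,361,5))[0]
        print(q,rr,' '.join('%d:%d'%(5*i,x) for i,x in enumerate(h) if x>0))
m=(r<.0112)&(r>.006)&(P[:,2]-top>-.0045)&(P[:,2]-top<-.0015)
q=P[m][:,:2];q=q-ctr;w,V=np.linalg.eigh(q.T@q);print('pin PCA',np.degrees(np.arctan2(V[1,1],V[0,1])))
E
python3 ang.py
```

```text
tool az 145.43496960257414 [ 0.57292201 -0.01497904  0.07921123] [-4.2  1.1  8.9]
ctr [ 0.57288098 -0.01517002]
rim z 0.08591955947828224
low (0.0075, 0.009) 15:2 20:5 25:3 30:2 110:6 115:13 120:11 125:17 130:8 135:16 140:6 145:15 150:10 155:15 160:10 165:9 170:14 175:7 180:4 185:1 190:1 195:3 200:6 205:1
low (0.009, 0.0105) 0:5 5:3 10:7 15:5 20:4 25:4 30:3 165:2 170:7 175:5 180:5 185:4 190:1 195:5 200:4 205:5 210:1 350:1 355:2
pin (0.0075, 0.009) 45:4 50:4 55:1 60:3 65:2 70:1 110:1 115:5 120:3 125:6 130:3 135:4 140:2 145:6 150:3 155:5 160:5 165:2 170:2 175:2 185:6 190:10 195:6 200:2 205:2 210:5 215:6 220:2 225:2 230:7
pin (0.009, 0.0105) 45:3 50:5 55:3 60:7 190:3 195:8 200:7 205:6 210:6 215:5 220:3 225:7 230:4 270:1 310:1 315:2 320:1 335:1
lug (0.0075, 0.009) 65:1 75:3 80:3 85:5 90:3 95:2 100:1 105:4 110:3 115:4 120:3 125:2 130:4 135:2 140:3 145:3 150:3 155:2 160:3 165:2 170:2 175:4 205:1 225:3 230:4 235:4 240:4 245:6 250:5 255:4 260:4 265:5 270:3 275:5 280:4 285:3 290:5 295:2
lug (0.009, 0.0105) 55:1 65:1 70:4 75:8 80:7 85:4 90:6 95:8 100:6 105:7 110:5 115:9 120:1 225:6 230:5 235:6 240:5 245:5 250:7 255:5 260:6 265:7 270:6 275:6 280:3 285:5 290:6 295:4 300:5 310:2 315:1 325:2 330:1 335:1 340:1 345:1
pin PCA -159.62789622998574
```

Call:
{"name": "drive_tool", "arguments": {
  "plan": [
    {"offset":[0,-0.0001,0],"delta_rot":[0,0,0.008]},
    {"offset":[0,-0.0002,0],"delta_rot":[0,0,0.017]},
    {"offset":[0,-0.0002,0],"delta_rot":[0,0,0.022]},
    {"offset":[0,-0.0002,0],"delta_rot":[0,0,0.022]}
  ]
}}

```text
t: 20.45
eef_pos: [0.5725, -0.0149, 0.0792]
orientation: [-1.036, -2.966, -0.0]
wrist_force: [-3.9, 1.3, 9.3]
gripper_width: 0.0334
grasp_force: 81.1
```

```bash
sed -i 's/^ctr=.*/ctr=np.array([.5709,-.0142])/; s/^for q,(lo.*/for q,(lo,hi) in dict(pin=(-.0045,-.0015),lug=(-.001,.001),web=(-.0095,-.007)).items():/' ang.py; python3 st.py; python3 ang.py
```

```text
[ 0.57250723 -0.01489803  0.07917989] 141.49803162007524 [-3.87075276  1.26276483  9.31059036] [0.34428924 0.69666327 0.1292731 ]
tool az 141.49803162007524 [ 0.57250723 -0.01489803  0.07917989] [-3.9  1.3  9.3]
rim z 0.0857771892645709
pin (0.0075, 0.009) 25:1 30:2 35:4 40:3 45:3 50:3 200:2 205:8 210:7 215:3 220:4 225:9 230:2 235:8
pin (0.009, 0.0105) 30:1 35:3 40:7 45:4 50:1 205:4 210:8 215:6 220:6 225:5 230:5 235:3 240:1
lug (0.0075, 0.009) 55:2 60:2 65:6 70:4 75:4 80:5 85:6 90:5 95:6 100:7 105:4 110:1 235:5 240:8 245:5 250:5 255:5 260:8 265:4 270:6 275:3 280:6 285:4 290:3 295:1
lug (0.009, 0.0105) 55:4 60:5 65:5 70:8 75:7 80:4 85:6 90:7 95:5 100:4 105:7 110:6 230:2 235:5 240:4 245:7 250:7 255:4 260:4 265:7 270:4 275:4 280:5 285:5 290:6 295:6 300:1
web (0.0075, 0.009) 165:6 170:3 175:6 180:5 185:5 190:3
web (0.009, 0.0105) 5:3 10:5 15:5 160:2 165:1 170:2 175:4 180:3 185:4 190:6 195:2
pin PCA -135.9679227587794
```

Call:
{"name": "drive_tool", "arguments": {
  "plan": [
    {"offset":[0,0,0],"delta_rot":[0,0,0.006]},
    {"offset":[0,0,0],"delta_rot":[0,0,0.011]},
    {"offset":[0,0,0],"delta_rot":[0,0,0.011]}
  ]
}}

```text
t: 20.75
eef_pos: [0.5724, -0.0149, 0.0792]
orientation: [-1.085, -2.948, 0.0]
wrist_force: [-4.7, 1.7, 10.2]
gripper_width: 0.033
grasp_force: 81.2
```

```bash
python3 st.py; python3 ang.py | grep -v web
```

```text
[ 0.572433   -0.01490164  0.07918212] 139.56847768707976 [-4.70495746  1.70049648 10.189544  ] [0.27058367 0.76879174 0.25971734]
tool az 139.56847768707976 [ 0.572433   -0.01490164  0.07918212] [-4.7  1.7 10.2]
rim z 0.0857901000469214
pin (0.0075, 0.009) 25:1 30:3 35:4 40:2 45:5 50:1 200:3 205:5 210:5 215:6 220:5 225:5 230:6 235:3 240:5
pin (0.009, 0.0105) 30:4 35:3 40:4 45:4 205:3 210:8 215:10 220:7 225:4 230:6 235:1
lug (0.0075, 0.009) 50:1 55:2 60:3 65:5 70:4 75:5 80:5 85:5 90:4 95:5 100:4 105:3 215:1 235:4 240:6 245:5 250:3 255:3 260:6 265:7 270:5 275:4 280:3 285:3 290:3 295:1
lug (0.009, 0.0105) 50:1 55:4 60:9 65:3 70:5 75:4 80:7 85:8 90:6 95:6 100:8 105:8 110:4 230:7 235:6 240:7 245:6 250:8 255:4 260:8 265:4 270:5 275:6 280:5 285:5 290:6 295:4
pin PCA -136.59416102008888
```

The torque is rising steadily and the lug edges meet the pin at about 57° and 237°, so this is the stop. I let it rise.

Call:
{"name": "drive_tool", "arguments": {
  "plan": [
    {"offset":[0,0,-0.0007],"delta_rot":[0,0,0]},
    {"offset":[0,0,-0.0014],"delta_rot":[0,0,0]},
    {"offset":[0,0,-0.0021],"delta_rot":[0,0,0]},
    {"offset":[0,0,-0.0028],"delta_rot":[0,0,0]},
    {"offset":[0,0,-0.0035],"delta_rot":[0,0,0]},
    {"offset":[0,0,-0.0035],"delta_rot":[0,0,0]}
  ]
}}

```text
t: 21.3
eef_pos: [0.5721, -0.015, 0.08]
orientation: [-1.088, -2.947, -0.001]
wrist_force: [3.5, 1.7, -6.1]
gripper_width: 0.0332
grasp_force: 80.3
```

```bash
python3 st.py; python3 ang.py | grep -v web
```

```text
[ 0.57213772 -0.01496659  0.0799701 ] 139.47808279946364 [ 3.51888     1.74576274 -6.1146593 ] [ 0.31646817 -0.63559526  0.25736178]
tool az 139.47808279946364 [ 0.57213772 -0.01496659  0.0799701 ] [ 3.5  1.7 -6.1]
rim z 0.08645937533106608
pin (0.0075, 0.009) 30:1 35:5 40:6 45:4 50:1 200:2 205:5 210:5 215:7 220:4 225:5 230:2 235:9 240:1
pin (0.009, 0.0105) 30:3 35:4 40:6 45:3 205:2 210:9 215:4 220:5 225:7 230:9 235:1
lug (0.0075, 0.009) 60:5 65:5 70:7 75:4 80:4 85:5 90:7 95:6 100:4 105:5 110:1 230:3 235:6 240:3 245:7 250:1 255:5 260:4 265:5 270:6 275:4 280:4 285:2 290:3
lug (0.009, 0.0105) 55:5 60:5 65:7 70:4 75:7 80:5 85:7 90:5 95:7 100:6 105:6 110:7 230:7 235:5 240:4 245:4 250:6 255:5 260:7 265:4 270:6 275:5 280:4 285:5 290:5 295:2
pin PCA -135.9004120609805
```

The rise is blocked after 0.8 mm. The clamped twist may be binding the pin against the lug, so I ease the twist off in steps and watch for the collar to drop in.

Call:
{"name": "drive_tool", "arguments": {
  "plan": [
    {"offset":[0,0,0.001],"delta_rot":[0,0,-0.006]},
    {"offset":[0,0,0.001],"delta_rot":[0,0,-0.011]},
    {"offset":[0,0,0.001],"delta_rot":[0,0,-0.017]},
    {"offset":[0,0,0.001],"delta_rot":[0,0,-0.022]},
    {"offset":[0,0,0.001],"delta_rot":[0,0,-0.022]}
  ]
}}

```text
t: 21.77
eef_pos: [0.5723, -0.0151, 0.0814]
orientation: [-0.984, -2.983, -0.0]
wrist_force: [-2.3, 3.3, 5.1]
gripper_width: 0.0333
grasp_force: 81.5
```

```bash
python3 st.py; python3 ang.py | grep rim
```

```text
[ 0.57230112 -0.01505917  0.0814081 ] 143.48998188985956 [-2.28329147  3.28069641  5.14056116] [0.5647187  0.44690148 0.06247585]
rim z 0.08786548872061983
```

Easing the twist let the collar rise 1.4 mm. I keep raising.

Call:
{"name": "drive_tool", "arguments": {
  "plan": [
    {"offset":[0,0,-0.0005],"delta_rot":[0,0,-0.003]},
    {"offset":[0,0,-0.001],"delta_rot":[0,0,-0.006]},
    {"offset":[0,0,-0.0015],"delta_rot":[0,0,-0.006]},
    {"offset":[0,0,-0.002],"delta_rot":[0,0,-0.006]},
    {"offset":[0,0,-0.002],"delta_rot":[0,0,-0.006]}
  ]
}}

```text
t: 22.23
eef_pos: [0.5724, -0.0151, 0.0826]
orientation: [-0.957, -2.992, -0.0]
wrist_force: [-1.3, 2.4, 4.9]
gripper_width: 0.0333
grasp_force: 81.5
```

```bash
python3 st.py; python3 ang.py | grep -v web
```

```text
[ 0.57237978 -0.01514101  0.08259899] 144.5304332740824 [-1.33681156  2.36128371  4.85270683] [0.59858048 0.4193483  0.04476463]
tool az 144.5304332740824 [ 0.57237978 -0.01514101  0.08259899] [-1.3  2.4  4.9]
rim z 0.08902470344791888
pin (0.0075, 0.009) 45:1 235:2 240:3 245:8
pin (0.009, 0.0105) 115:2 120:2 235:8 240:5
lug (0.0075, 0.009) 60:4 65:3 70:7 75:2 80:4 85:7 90:1 95:9 100:4 105:5 110:5 240:4 245:3 250:5 255:6 260:4 265:2 270:6 275:4 280:5 285:3 290:5
lug (0.009, 0.0105) 60:7 65:6 70:4 75:10 80:5 85:4 90:9 95:5 100:5 105:5 110:5 115:6 235:4 240:4 245:9 250:4 255:4 260:6 265:4 270:6 275:4 280:5 285:6 290:7 295:4 300:3
pin PCA 73.91308268407894
```

Call:
{"name": "drive_tool", "arguments": {
  "plan": [
    {"offset":[0,0,-0.0005],"delta_rot":[0,0,0]},
    {"offset":[0,0,-0.001],"delta_rot":[0,0,0]},
    {"offset":[0,0,-0.001],"delta_rot":[0,0,0]}
  ]
}}

```text
t: 22.53
eef_pos: [0.5723, -0.0151, 0.0832]
orientation: [-0.957, -2.992, -0.0]
wrist_force: [-2.4, 2.9, 3.9]
gripper_width: 0.0332
grasp_force: 81.4
```

```bash
python3 st.py; python3 ang.py | grep rim
```

```text
[ 0.57231954 -0.01514699  0.08321831] 144.52269188590444 [-2.36412024  2.90590889  3.89903928] [0.57980712 0.26689231 0.05970903]
rim z 0.08963798880889456
```

Call:
{"name": "drive_tool", "arguments": {
  "plan": [
    {"offset":[0,0,-0.0005],"delta_rot":[0,0,0]},
    {"offset":[0,0,-0.001],"delta_rot":[0,0,0]},
    {"offset":[0,0,-0.001],"delta_rot":[0,0,0]},
    {"offset":[0,0,-0.001],"delta_rot":[0,0,0]}
  ]
}}

```text
t: 22.92
eef_pos: [0.5722, -0.0151, 0.0835]
orientation: [-0.957, -2.992, -0.0]
wrist_force: [1.1, 3.3, -3.1]
gripper_width: 0.0331
grasp_force: 80.7
```

```bash
python3 st.py; python3 ang.py | grep rim
```

```text
[ 0.57223891 -0.01513394  0.08352244] 144.51494049921195 [ 1.06600296  3.25843662 -3.07029983] [ 0.53408866 -0.30106619  0.02120667]
rim z 0.08983234552821293
```

The collar is seated: it rose about 3.4 mm from web contact to a firm stop. I release it and retreat.

Call:
{"name": "drive_tool", "arguments": {
  "plan": [
    {"offset":[0,0,0.0008],"delta_rot":[0,0,0]},
    {"offset":[0,0,0.0008],"delta_rot":[0,0,0]}
  ]
}}

```text
t: 23.13
eef_pos: [0.5723, -0.0151, 0.0835]
orientation: [-0.957, -2.992, -0.0]
wrist_force: [0.3, 3.1, -1.4]
gripper_width: 0.0335
grasp_force: 80.9
```

Call:
{"name": "drive_tool", "arguments": {
  "plan": [
    {"offset":[0,0,0],"delta_rot":[0,0,0]},
    {"offset":[0,0,0],"delta_rot":[0,0,0]},
    {"offset":[0,0,0],"delta_rot":[0,0,0]},
    {"offset":[0,0,0],"delta_rot":[0,0,0]},
    {"offset":[0,0,0],"delta_rot":[0,0,0]},
    {"offset":[0,0,0],"delta_rot":[0,0,0]},
    {"offset":[0,0,0],"delta_rot":[0,0,0]},
    {"offset":[0,0,-0.03],"delta_rot":[0,0,0]},
    {"offset":[0,0,-0.07],"delta_rot":[0,0,0]},
    {"offset":[0.02,0,-0.1],"delta_rot":[0,0,0]},
    {"offset":[0.02,0,-0.1],"delta_rot":[0,0,0]},
    {"offset":[0.02,0,-0.1],"delta_rot":[0,0,0]}
  ],
  "gripper": 0
}}

```text
t: 24.13
eef_pos: [0.5572, -0.0035, 0.1864]
orientation: [0.954, 2.987, 0.001]
wrist_force: [-0.1, -0.6, 0.5]
gripper_width: 0.0853
grasp_force: 0.0
```

```bash
python3 st.py
python3 - <<'E'
from h import *
for n in('wrist','scene','top'):
    c=cap(n);print(n,'reel',topcirc(c,(.571,-.0145),.0695,.003,.034),'rim',topcirc(c,(.571,-.0145),.090,.003,.026))
    P=world(c).reshape(-1,3);r=np.hypot(P[:,0]-.5709,P[:,1]+.0144);z=P[(r<.021)&(r>.015)&(P[:,2]>.08)&(P[:,2]<.1)];print('rim median',np.median(z[:,2]),len(z))
    A=np.c_[z[:,:2]-[.571,-.0144],np.ones(len(z))];print('plane',np.linalg.lstsq(A,z[:,2],rcond=None)[0])
E
python3 ang.py
```

```text
[ 0.5572052  -0.00351852  0.18641021] 144.56537592372973 [-0.14057669 -0.64421455  0.48937124] [-0.00810763 -0.00229509  0.0121013 ]
wrist reel (array([ 0.5708, -0.0143]), 0.0292, 1484, np.float64(0.0696)) rim (array([ 0.5708, -0.014 ]), 0.0221, 1834, np.float64(0.0901))
rim median 0.09010449292307918 1024
plane [-0.00243871  0.00100613  0.09010868]
scene reel (array([ 0.5691, -0.0159]), 0.029, 112, np.float64(0.0708)) rim (array([ 0.5706, -0.0158]), 0.0224, 142, np.float64(0.0911))
rim median 0.09112150263162533 105
plane [0.09277339 0.07171735 0.090447  ]
top reel None rim None
rim median nan 0
plane [0. 0. 0.]
tool az 144.52438284763934 [ 0.55517795 -0.00354845  0.18181572] [ 0.1 -0.1  0.8]
rim z 0.0897052145249695
pin (0.0075, 0.009) 110:2 115:1 240:2
pin (0.009, 0.0105) 235:2 240:1
lug (0.0075, 0.009) 65:2 70:3 75:2 80:1 85:2 90:1 95:3 100:1 105:2 110:1 240:3 245:1 250:2 255:1 260:2 265:1 270:2 280:2 285:2 290:1
lug (0.009, 0.0105) 65:2 70:2 75:3 80:2 85:1 90:2 95:3 100:2 105:2 110:3 115:2 235:2 240:4 245:1 250:1 255:2 260:2 265:1 270:2 275:2 280:1 285:1 295:2
web (0.0075, 0.009) 0:1 10:2 20:1 175:3 180:1 185:3 190:1 200:1 210:1 240:1
web (0.009, 0.0105) 0:2 5:1 10:1 15:2 35:1 170:1 175:1 180:1 185:1 190:3 195:2 205:1 210:1 220:1 235:2 345:1 350:1 355:2
pin PCA 83.44058268940535
  return _methods._mean(a, axis=axis, dtype=dtype,
  ret = ret.dtype.type(ret / rcount)
```

The scene camera reads the rim at 91 mm and the reel top at 71 mm, and the wrist camera shows the rim level. Those are the locked heights, so I hand in.

```bash
python3 -c "from bench import job_done; print(job_done())"
```

```text
the job is handed in; nothing more can be done
None
```

The reel is on the spindle and clamped under the collar, with the cross pin in its seats. Camera heights read about 91 mm at the collar rim and 71 mm at the reel top, as they should when locked. The job was handed in at about 24 s with the gripper clear, and no result came back.

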